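# Raise the telescoping table lamp

### The job

Raise the telescoping lamp on the mahjong table so it shines over the tall tile racks: by the handle on its shade, twist the telescoping section anticlockwise until it is fully loose, pull it straight up until the dark ring on the stem has just come out of the collar, hold it there and twist it back clockwise until it is finger-tight, then let go. Do not force the lock or drag the stem through it while it grips, and leave the ashtray, the cup and the dice where they are.

Things in the scene. Friction and masses are not known exactly. Their poses are not given: they have to be found in the camera images.
- lamp: Fixed lower part of a white table lamp, held firm on the beige table: round dark steel base 120 mm across, 22 mm high, white upright column 40 mm thick, ribbed white collar 48 mm thick on top. Origin: centre of the base's underside; z up.
- mouth (a point): Centre of the collar's upper lip, where the stem comes out; 142 mm over the table. Loose, the section needs 3 to 7 N to raise, sinks by itself if let go, and can rise 20 mm beyond the ring mark. Slide it only when loose.
- head: Telescoping section: aluminium stem 22 mm thick in the column, white domed shade 128 mm across, grey carrying handle over it. It turns and slides as one on the upright axis. x lies along the handle bar, z up. Starts clamped. Twisted anticlockwise (from above) it breaks free below 0.2 N m, then turns lightly to an end stop 42 to 47 degrees from its start: ease it up to that stop before sliding.
- grip (a point): Middle of the handle bar: a straight flat-sided bar 64 mm long (along x of head), 12 mm thick, 16 mm high, its middle 23 mm over the crown of the shade. Always 137 mm above ring.
- ring (a point): Middle of the dark ring round the stem, 5 mm high; hidden inside the column at first. It should end about 4 mm above mouth, its lower edge just showing. It starts 34 to 54 mm below mouth.
- cam: Cam on the stem's foot, hidden in the column, turns with head (same axes). Clockwise it wedges the brake. The angle of first bite differs with height by up to 26 degrees, so the starting angle is no guide: feel for it. After the bite the turning moment grows steadily; finger-tight is 0.2 N m, some 15 degrees on (about 11 N on the cam, 6 to 20 allowed); 0.3 N m is too tight. Let go, it stays.
- ashtray: Loose round steel ashtray, 100 mm across, 30 mm high; origin under its centre. Leave alone.
- cup: Loose white ceramic tea cup, 72 mm across, 72 mm high; origin under its centre. Leave alone.
- die1: Loose green acrylic die, 18 mm cube; origin under its centre. Leave alone.
- die2: Another such die. Leave alone.
Things that resemble listed ones, but are neither listed nor needed, are in the scene too. Of the things like the lamp, leave any that is red; of the rest the smaller one is meant.

How it is judged (in metres and radians):
On the way, in this order (a step that is already met when the one before it is completed fails the run):
1. the lock is loose before the section is raised (contact force between cam and anything else below 0.5 N and z of ring in the frame of mouth below -0.015 m), for 0.2 s.
2. the ring is drawn up to the collar's lip with the lock still loose (contact force between cam and anything else below 1.5 N and z of ring in the frame of mouth between -0.001 and 0.01 m), for 0.1 s.
At the end, for the whole second after the job is handed in: Ring centre 1 mm below to 10 mm above the collar's lip, cam pressed with over 6 N (never over 20 N), section at rest and let go; cup, ashtray and dice within 15 mm of their starts (z of ring in the frame of mouth between -0.001 and 0.01 m and contact force between cam and anything else above 6 N and linear speed of head below 0.004 m/s and angular speed of head below 0.05 rad/s); the robot touches nothing.
It fails at once if the lock is overtightened (more than 20 N on the cam) (contact force between cam and anything else above 20 N).
It fails at once if the section is dragged or slips through the lock while it grips (contact force between cam and anything else above 3 N and linear speed of head above 0.03 m/s).
It fails at once if the cup, the ashtray or a die is moved by more than 15 mm (distance of any of cup, ashtray, die1, die2 from where it was at the start of the episode above 0.015 m).
It also fails if it takes over 61 s, if anything falls off the work surface, if the arm or the gripper's body presses on something with over 40 N, if the wrist force passes 120 N, or if a joint passes its speed limit or range.

### The arm

A 6-joint arm with a two-finger parallel gripper is mounted at the origin on the work surface. World frame = base frame: x ahead of the robot, y to its left, z up, the work surface at z = 0. Lengths are in m, angles in degrees, forces in N, time in s.
With the tool pointing down it reaches from about 0.4 to 0.825 m from the base axis. Payload 7 kg.
Tool frame: the origin (TCP) lies between the finger pads; the fingertips stand 11 mm ahead of it and the grasp point (between the pads) lies 8 mm behind it (r.tcp_to_tips is the distance from the TCP to the fingertips, in m); x points along the fingers, y is the direction in which the jaws open and shut, and the axes are right-handed (so a half turn about x gives the same grasp; the last joint's range is limited). The gripper opens to 88 mm and grips with 3 to 60 N. Pads are 19 mm wide; open, the fingers measure 130 mm over their backs; the gripper's body (78 mm by 193 mm) begins 47 mm behind the grasp point.
Start: joints at [-51.675, 20.546, 0.682, 0, -70.136, -16.507], TCP at [0.251, -0.627, 0.238] pointing down, gripper open.
Joint ranges: [-176.03, 176.03], [-82.01, 121.73], [-58.28, 71.71], [-173.87, 95.51], [-174.79, -0.11], [-173.66, 173.66]. Speed limits (degrees/s): [136.94, 136.94, 172.46, 180, 180, 180].

### API

Orientations are given as [roll, pitch, yaw] about the fixed x, y, z axes, in that order (R = Rz(yaw) Ry(pitch) Rx(roll)).
In Python, from plant import r gives the robot as it stands.
- The arm moves only by the tool arm_command, never from a script. Its argument "plan" is a list of rows, each an object of numbers: "dx", "dy", "dz": the shift along the tool's x, y, z each as a share of 0.02 m, from -1 to 1; "wx", "wy", "wz": the turn, a rotation vector about the tool's x, y, z each as a share of 0.08 rad, from -1 to 1. In form: [{"dx": .., "dy": .., "dz": .., "wx": .., "wy": .., "wz": ..}, ...]. A call has 1 to 20 rows; each row shifts and turns the pose as measured when the row begins, along the tool's axes as they then stand; what a row does not reach is not made up. A row lasts 1/12 s, in which the tool goes at most 41.7 mm and 7.16 degrees, less where a joint would pass 70% of its speed; a pose out of reach is approached as far as the arm can. A call with a number of a shift or a turn outside -1 to 1 is refused whole. A call with a gripper value outside its range is refused whole. "fingers" is the closure, from -1 (fully open) to 1 (shut), so that 0 is half open, set as the call begins (left out, the last holds). The fingers move at their own pace and stop on an object; "force" is the grip in N (left out, the last holds). Time passes only in rows, so rows that do not move let the fingers close. It gives the time, the measured TCP pose, the force and the opening at its end, in the units of the state.
- r.get_state(): the state, without advancing time (a new reading comes with each control period).
- r.capture(name): name is "scene" or "top" or "wrist"; returns (picture, depth): 420x560x3 uint8, red, green, blue; 420x560 float32, m along the optical axis (not along the pixel's ray), 0 where there is no reading.
- r.camera_model(name): a dict with "vertical_fov" (degrees; the focal length in pixels is half the picture's height over the tangent of half this angle, whatever the lens; pixels are square), "cx", "cy" (the principal point, pixels), "R" (3x3) and "t" (3): a world point X has camera coordinates R X + t. Camera axes: x right, y down, z forward; pixel columns grow to the right and rows downward; lengths in m; the calibration is good to about 2 mm. A picture is of the moment at which its call begins: read the wrist's pose just before it. camera_model takes no time and is no camera call; for the wrist camera it gives the pose at the moment of the call.
- r.close_job(): hands the job in, once; it reports no verdict.
Trained networks look in the newest picture that a camera, given by its name, has taken for a name from the list of things; names that differ only in an ending like _2 or _b are one class to them, and where a whole thing is asked for, a point or a joint stands for the part that bears it (a point fixed in the world has none). Each returns a list of dicts, best first, with "score" (0 to 1); they miss things now and then, are a little off and sometimes report something else, mostly with a low value. They report only what shows in the picture. A call takes as long as a camera call. They do not tell look-alikes from the thing itself.
- r.cut_out(camera, query): "mask" (420x560 bool, what is visible of it) and "bbox" ([left, top, width, height] in pixels, round what is visible of it).
- r.spot_point(camera, query): "centre" ([column, row] in pixels: a listed point, or the origin of a listed thing).
The state is a dict: "time_s": time; "joints": joint angles; "qd": joint speeds; "joint_torque": joint torques, N m; "tcp_pos": TCP position; "eef_rot": TCP orientation; "contact_force": force on the tool from outside, world axes, zero at the start; "moment": the same for the moment, N m; "gripper_width": finger opening in m.
Only numpy, scipy, OpenCV 4.12 (cv2) and the standard library are available. Lean on these libraries where they do the work, as an engineer would, in place of code of your own. Each camera call takes 0.05 s, during which the arm holds its last target.

## Working session

There is one attempt and no reset: what is moved stays moved. The work goes in short steps, Python scripts to look and compute and a tool call to move; the robot and the scene stay as the last step left them, time stands still between calls to the robot, and variables do not carry over. Pictures are saved under pics/ and viewed, and the job is handed in when it is done.

Besides the shell and the picture viewer there is one more tool, called after "Request:" by a JSON object that holds its "name" and its "arguments", one argument or row to a line. arm_command: Moves the arm, as the interface text tells. Shift numbers are shares of 0.02 m and turn numbers shares of 0.08 rad, none past 1 either way. Its arguments: {"type":"object","properties":{"plan":{"type":"array","items":{"type":"object","properties":{"dx":{"type":"number"},"dy":{"type":"number"},"dz":{"type":"number"},"wx":{"type":"number"},"wy":{"type":"number"},"wz":{"type":"number"}}}},"fingers":{"type":"number"},"force":{"type":"number"}},"required":["plan"]}

```bash
mkdir -p pics; ls; python3 - <<'E'
from plant import r
import cv2,numpy as np
s=r.get_state();print(s)
for n in("scene","top"):
    p,d=r.capture(n);cv2.imwrite(f"pics/{n}0.png",p[...,::-1]);np.save(f"{n}_d.npy",d);np.save(f"{n}_p.npy",p)
    m=r.camera_model(n);print(n,m)
    for q in("head","lamp","grip","mouth"):
        print(q,[(round(x['score'],2),x['bbox']) for x in r.cut_out(n,q)] if q in("head","lamp") else [(round(x['score'],2),x['centre']) for x in r.spot_point(n,q)])
E
```

```text
pics
{'time_s': 0.0, 'joints': array([-5.16748113e+01,  2.05904589e+01,  6.36069595e-01, -2.06494010e-02,
       -7.01353411e+01, -1.65095279e+01]), 'qd': array([-0.00466625, -0.06701673, -0.02323083,  0.01058753, -0.00258418,
       -0.04003806]), 'joint_torque': array([ 3.79301548e-05, -5.82715273e+01,  2.93050021e+01,  6.99712828e+00,
        6.71576199e-03, -1.45477657e-04]), 'tcp_pos': array([ 0.25069083, -0.62623524,  0.23664946]), 'eef_rot': array([ 94.30399583,  89.90819322, 116.1126248 ]), 'contact_force': array([-1.15887436,  0.59693474, -0.62468337]), 'moment': array([0.01529895, 0.07633358, 0.04566367]), 'gripper_width': 0.0872733674395764}
scene {'vertical_fov': 57.73429009629525, 'cx': 281.36337212733946, 'cy': 210.18216489047296, 'R': array([[ 0.06167897,  0.99808373, -0.00495722],
       [ 0.90566013, -0.05805352, -0.42001134],
       [-0.41949427,  0.02141632, -0.90750532]]), 't': array([-0.0640382 , -0.4131369 ,  1.06770187])}
head [(0.8, [96.9, 145.6, 65.4, 62.4]), (0.71, [236.0, 154.5, 68.5, 66.4]), (0.63, [59.6, 215.3, 109.8, 101.3])]
lamp [(0.84, [98.4, 148.2, 82.8, 85.3]), (0.81, [56.9, 212.4, 139.4, 118.2]), (0.58, [235.8, 158.0, 68.8, 90.9])]
grip [(0.85, [266.7, 168.7]), (0.83, [91.6, 246.3]), (0.6, [118.4, 161.9])]
mouth []
top {'vertical_fov': 45.003219248073904, 'cx': 283.681269669734, 'cy': 215.22270779095817, 'R': array([[-0.01938718, -0.99971532,  0.01390771],
       [-0.99853264,  0.01865701, -0.05083789],
       [ 0.05056394, -0.01487291, -0.99861008]]), 't': array([0.00256487, 0.53191067, 1.11706938])}
head [(0.88, [364.0, 112.8, 89.7, 90.2]), (0.79, [240.9, 202.6, 62.8, 60.8]), (0.79, [379.9, 221.2, 67.2, 68.5])]
lamp [(0.83, [241.7, 201.9, 68.7, 69.3]), (0.81, [349.9, 113.5, 103.3, 92.9]), (0.56, [368.2, 224.8, 76.8, 62.3])]
grip [(0.96, [274.6, 229.1]), (0.84, [421.6, 255.5]), (0.69, [422.5, 147.5])]
mouth []
```

View pics/scene0.png

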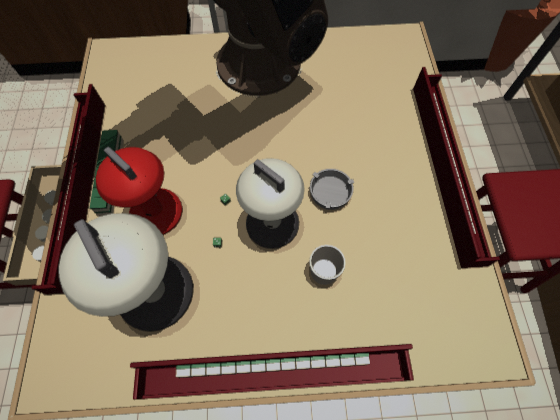

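View pics/top0.png

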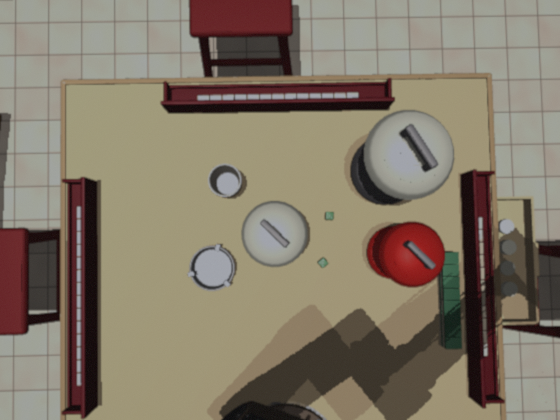

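The target is the smaller white lamp: handle at about (268,174) in scene and (275,233) in top. I'll measure it from depth.

```bash
cat > h.py <<'E'
import numpy as np
def cloud(d,m):
    H,W=d.shape;f=H/2/np.tan(np.radians(m['vertical_fov']/2))
    v,u=np.mgrid[:H,:W]
    P=np.stack([(u-m['cx'])/f*d,(v-m['cy'])/f*d,d],-1)
    X=(P-m['t'])@m['R'];X[d==0]=np.nan
    return X
def proj(X,m,H=420):
    f=H/2/np.tan(np.radians(m['vertical_fov']/2));c=m['R']@X+m['t'];return c[:2]/c[2]*f+[m['cx'],m['cy']]
E
python3 - <<'E'
from plant import r
from h import *
from scipy.optimize import least_squares
for n,box in(("top",(225,195,325,275)),("scene",(225,145,315,260))):
    d=np.load(n+"_d.npy");p=np.load(n+"_p.npy").astype(int);X=cloud(d,r.camera_model(n))
    l,t,R,b=box;Y=X[t:b,l:R].reshape(-1,3);C=p[t:b,l:R].reshape(-1,3)
    ok=~np.isnan(Y[:,0]);Y=Y[ok];C=C[ok]
    print(n,np.percentile(Y[:,2],[1,5,50,90,95,99,100]).round(4))
    zt=np.percentile(Y[:,2],99)
    hd=Y[Y[:,2]>zt-.008]
    mu=hd[:,:2].mean(0);w,V=np.linalg.eigh(np.cov((hd[:,:2]-mu).T));a=V[:,1]
    q=(hd[:,:2]-mu)@V
    print("handle",len(hd),mu.round(4),np.median(hd[:,2]).round(4),"ang",np.degrees(np.arctan2(a[1],a[0])).round(1),np.ptp(q,0).round(4), "mid",(mu+V@((q.max(0)+q.min(0))/2)).round(4))
    # shade
    br=(C.min(1)>140)&(Y[:,2]>zt-.11)&(Y[:,2]<zt-.016)
    S=Y[br]
    print("shade z",np.percentile(S[:,2],[0,5,50,95,100]).round(4))
    for x in np.arange(zt-.07,zt-.02,.01):
        k=S[abs(S[:,2]-x)<.004][:,:2]
        if len(k)>15:
            s=least_squares(lambda c:np.hypot(*(k-c[:2]).T)-c[2],[*mu,.05],loss='soft_l1',f_scale=.002);print(round(x,3),len(k),s.x.round(4))
    # table
    print("table", np.nanmedian(X[300:310,150:200,2]))
E
```

```text
top [-0.0046 -0.0029  0.003   0.1998  0.2024  0.2343  0.2381]
handle 234 [0.4896 0.0145] 0.2335 ang 45.1 [0.0119 0.0636] mid [0.489  0.0139]
shade z [0.1839 0.1881 0.1969 0.2028 0.2076]
0.184 118 [0.4887 0.0154 0.051 ]
0.194 1022 [0.4887 0.0143 0.0418]
0.204 420 [0.4892 0.0138 0.0222]
table 6.829822385158893e-05
scene [-0.0028 -0.0017  0.0024  0.1987  0.2026  0.234   0.2371]
handle 268 [0.4935 0.0131] 0.2336 ang 45.4 [0.0126 0.063 ] mid [0.4917 0.013 ]
shade z [0.1804 0.1849 0.1954 0.202  0.2058]
0.184 393 [0.4906 0.0133 0.0545]
0.194 919 [0.4916 0.013  0.0432]
0.204 316 [0.4905 0.0161 0.0244]
table 0.024174023330560776
```

```bash
python3 - <<'E'
from plant import r
from h import *
from scipy.spatial.transform import Rotation as Ro
s=r.get_state();R=Ro.from_euler('xyz',s['eef_rot'],degrees=True).as_matrix();print(R.round(3))
X=cloud(np.load("top_d.npy"),r.camera_model("top"))
for n,b in dict(red=(365,220,448,290),big=(355,105,455,205),ash=(188,245,236,292),cup=(205,160,245,200),d1=(322,210,336,222),d2=(315,256,329,268)).items():
    Y=X[b[1]:b[3],b[0]:b[2]].reshape(-1,3);Y=Y[~np.isnan(Y[:,0])];Z=Y[Y[:,2]>.012];print(n,np.median(Z,0).round(3),Z.min(0).round(3),Z.max(0).round(3))
E
```

```text
[[-0.    -0.372  0.928]
 [ 0.     0.928  0.372]
 [-1.     0.    -0.   ]]
red [ 0.443 -0.239  0.188] [ 0.362 -0.362  0.012] [ 0.507 -0.187  0.236]
big [ 0.62  -0.22   0.247] [ 0.547 -0.319  0.012] [ 0.771 -0.154  0.307]
ash [0.411 0.161 0.027] [0.37  0.105 0.012] [0.469 0.204 0.035]
cup [0.62  0.129 0.06 ] [0.572 0.084 0.012] [0.64  0.153 0.077]
d1 [ 0.53  -0.108  0.017] [ 0.521 -0.118  0.014] [ 0.537 -0.099  0.022]
d2 [ 0.424 -0.091  0.017] [ 0.415 -0.102  0.013] [ 0.435 -0.081  0.022]
```

Request:
{"name": "arm_command", "arguments": {
  "plan": [
    {"dx": -1, "wx": -0.84},
    {"dx": -1, "wx": -0.84},
    {"dx": -1, "wx": -0.84},
    {"dx": -1, "wx": -0.84},
    {"dx": -1, "wx": -0.84},
    {"dx": -1, "wx": -0.84},
    {"dx": -1},
    {"dx": -0.7},
    {"dy": 0.4, "dz": 0.9},
    {"dy": 0.4, "dz": 0.9},
    {"dy": 0.4, "dz": 0.9},
    {"dy": 0.4, "dz": 0.9},
    {"dy": 0.4, "dz": 0.9},
    {"dy": 0.4, "dz": 0.9}
  ],
  "fingers": -0.2,
  "force": 40
}}

```text
schema error: expected keys dx, dy, dz, wx, wy, wz
```

Request:
{"name": "arm_command", "arguments": {
  "plan": [
    {"dx": -1, "dy": 0, "dz": 0, "wx": -0.84, "wy": 0, "wz": 0},
    {"dx": -1, "dy": 0, "dz": 0, "wx": -0.84, "wy": 0, "wz": 0},
    {"dx": -1, "dy": 0, "dz": 0, "wx": -0.84, "wy": 0, "wz": 0},
    {"dx": -1, "dy": 0, "dz": 0, "wx": -0.84, "wy": 0, "wz": 0},
    {"dx": -1, "dy": 0, "dz": 0, "wx": -0.84, "wy": 0, "wz": 0},
    {"dx": -1, "dy": 0, "dz": 0, "wx": -0.84, "wy": 0, "wz": 0},
    {"dx": -1, "dy": 0, "dz": 0, "wx": 0, "wy": 0, "wz": 0},
    {"dx": -1, "dy": 0, "dz": 0, "wx": 0, "wy": 0, "wz": 0},
    {"dx": 0, "dy": 0.4, "dz": 0.9, "wx": 0, "wy": 0, "wz": 0},
    {"dx": 0, "dy": 0.4, "dz": 0.9, "wx": 0, "wy": 0, "wz": 0},
    {"dx": 0, "dy": 0.4, "dz": 0.9, "wx": 0, "wy": 0, "wz": 0},
    {"dx": 0, "dy": 0.4, "dz": 0.9, "wx": 0, "wy": 0, "wz": 0}
  ],
  "fingers": -0.2,
  "force": 40
}}

```text
time_s: 1.5
tcp_pos: [0.2764, -0.5524, 0.4031]
eef_rot: [80.0, 89.8, 125.8]
contact_force: [1.1, 0.7, 0.7]
gripper_width: 0.0526
```

Request:
{"name": "arm_command", "arguments": {
  "plan": [
    {"dx": 0, "dy": 0.44, "dz": 0.98, "wx": 0, "wy": 0, "wz": 0},
    {"dx": 0, "dy": 0.44, "dz": 0.98, "wx": 0, "wy": 0, "wz": 0},
    {"dx": 0, "dy": 0.44, "dz": 0.98, "wx": 0, "wy": 0, "wz": 0},
    {"dx": 0, "dy": 0.44, "dz": 0.98, "wx": 0, "wy": 0, "wz": 0},
    {"dx": 0, "dy": 0.44, "dz": 0.98, "wx": 0, "wy": 0, "wz": 0},
    {"dx": 0, "dy": 0.44, "dz": 0.98, "wx": 0, "wy": 0, "wz": 0},
    {"dx": 0, "dy": 0.44, "dz": 0.98, "wx": 0, "wy": 0, "wz": 0},
    {"dx": 0, "dy": 0.44, "dz": 0.98, "wx": 0, "wy": 0, "wz": 0},
    {"dx": 0, "dy": 0.44, "dz": 0.98, "wx": 0, "wy": 0, "wz": 0},
    {"dx": 0, "dy": 0.44, "dz": 0.98, "wx": 0, "wy": 0, "wz": 0},
    {"dx": 0, "dy": 0.44, "dz": 0.98, "wx": 0, "wy": 0, "wz": 0},
    {"dx": 0, "dy": 0.44, "dz": 0.98, "wx": 0, "wy": 0, "wz": 0},
    {"dx": 0, "dy": 0.44, "dz": 0.98, "wx": 0, "wy": 0, "wz": 0},
    {"dx": 0, "dy": 0.44, "dz": 0.98, "wx": 0, "wy": 0, "wz": 0},
    {"dx": 0, "dy": 0.44, "dz": 0.98, "wx": 0, "wy": 0, "wz": 0},
    {"dx": 0, "dy": 0.44, "dz": 0.98, "wx": 0, "wy": 0, "wz": 0},
    {"dx": 0, "dy": 0.44, "dz": 0.98, "wx": 0, "wy": 0, "wz": 0},
    {"dx": 0, "dy": 0.44, "dz": 0.98, "wx": 0, "wy": 0, "wz": 0},
    {"dx": 0, "dy": 0.44, "dz": 0.98, "wx": 0, "wy": 0, "wz": 0},
    {"dx": 0, "dy": 0.44, "dz": 0.98, "wx": 0, "wy": 0, "wz": 0}
  ]
}}

```text
time_s: 3.17
tcp_pos: [0.4255, -0.1279, 0.4083]
eef_rot: [-32.9, 89.5, 12.8]
contact_force: [-0.4, 0.5, -0.0]
gripper_width: 0.0526
```

Request:
{"name": "arm_command", "arguments": {
  "plan": [
    {"dx": 0, "dy": 0.44, "dz": 0.98, "wx": 0, "wy": 0, "wz": 0},
    {"dx": 0, "dy": 0.44, "dz": 0.98, "wx": 0, "wy": 0, "wz": 0},
    {"dx": 0, "dy": 0.44, "dz": 0.98, "wx": 0, "wy": 0, "wz": 0},
    {"dx": 0, "dy": 0.44, "dz": 0.98, "wx": 0, "wy": 0, "wz": 0},
    {"dx": 0, "dy": 0.44, "dz": 0.98, "wx": 0, "wy": 0, "wz": 0},
    {"dx": 0, "dy": 0.44, "dz": 0.98, "wx": 0, "wy": 0, "wz": 0},
    {"dx": 0, "dy": 0.44, "dz": 0.98, "wx": 0, "wy": 0, "wz": 0},
    {"dx": 0, "dy": 0, "dz": 0, "wx": 0, "wy": 0, "wz": 0}
  ]
}}

```text
time_s: 3.83
tcp_pos: [0.4783, 0.0236, 0.4111]
eef_rot: [-28.0, 89.2, 17.9]
contact_force: [0.2, -0.1, -0.2]
gripper_width: 0.0526
```

```bash
python3 - <<'E'
from plant import r
from h import *
import cv2
from scipy.spatial.transform import Rotation as Ro
s=r.get_state();R=Ro.from_euler('xyz',s['eef_rot'],degrees=True).as_matrix();print(s['time_s'],s['tcp_pos'],R.round(4),s['contact_force'],s['moment'],s['joints'])
m=r.camera_model('wrist')
p,d=r.capture('wrist');cv2.imwrite("pics/w1.png",p[...,::-1]);np.save("w1d.npy",d)
print(m, proj(np.array([.4905,.0138,.2255]),m))
X=cloud(d,m);print(np.nanpercentile(X[...,2],[1,50,99]))
print(r.spot_point('wrist','grip'))
E
```

```text
3.8333 [0.47832706 0.02361556 0.41114635] [[ 0.0135 -0.7178  0.6961]
 [ 0.0044  0.6962  0.7178]
 [-0.9999 -0.0067  0.0125]] [ 0.22927294 -0.11810529 -0.23016101] [0.00016595 0.09682667 0.0838422 ] [ 26.53741715  -2.83588276  -5.54611019   0.12213539 -86.4863868
 -70.6655367 ]
{'vertical_fov': 63.770195059715576, 'cx': 279.95336156137023, 'cy': 211.86205866628214, 'R': array([[-0.71813339,  0.69587578, -0.00642883],
       [ 0.66227986,  0.68624148,  0.3007624 ],
       [ 0.213705  ,  0.21172984, -0.95367743]]), 't': array([ 0.32966584, -0.42348145,  0.44901699])} [265.70259481 190.77899743]
[-0.60763079  0.01855177  0.510045  ]
[{'centre': [264.2, 184.9], 'score': 0.97}]
```

View pics/w1.png

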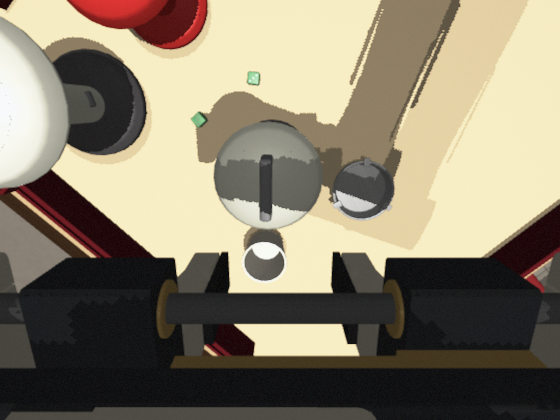

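```bash
python3 - <<'E'
from plant import r
from h import *
from scipy.optimize import least_squares
import cv2
X=cloud(np.load("w1d.npy"),r.camera_model('wrist'))
Y=X[110:240,205:330].reshape(-1,3);Y=Y[~np.isnan(Y[:,0])]
hd=Y[(Y[:,2]>.224)]
print(np.percentile(hd[:,2],[5,50,95]).round(4))
zt=np.median(hd[hd[:,2]>.23][:,2]);hd=hd[hd[:,2]>zt-.004]
print(len(hd),zt);(c,w,a)=cv2.minAreaRect((hd[:,:2]*1000).astype(np.float32));print(c,w,a, hd[:,:2].mean(0))
mu=hd[:,:2].mean(0);w,V=np.linalg.eigh(np.cov((hd[:,:2]-mu).T));print(np.degrees(np.arctan2(*V[::-1,1])))
S=Y[(Y[:,2]>.18)&(Y[:,2]<.205)]
print(S[:,2].max())
# sphere-ish: rotational fit z=f(r)
for x in (.18,.185,.19,.195,.2):
    k=S[abs(S[:,2]-x)<.002][:,:2]
    s=least_squares(lambda c:np.hypot(*(k-c[:2]).T)-c[2],[.49,.014,.05],loss='soft_l1',f_scale=.002);print(x,len(k),s.x.round(4))
E
```

```text
[0.2314 0.2345 0.2359]
744 0.23450518969458908
(488.3503723144531, 9.388956069946289) (62.999420166015625, 11.585927963256836) 44.41835403442383 [0.48775347 0.00877341]
-135.09793672656247
0.20498916603442577
0.18 207 [0.4888 0.0097 0.0588]
0.185 923 [0.4888 0.0097 0.0557]
0.19 1125 [0.4888 0.0097 0.0502]
0.195 1185 [0.4888 0.0097 0.0436]
0.2 2002 [0.4884 0.0091 0.0312]
```

Request:
{"name": "arm_command", "arguments": {
  "plan": [
    {"dx": 0.9, "dy": -0.4, "dz": 0, "wx": 0.15, "wy": 0.16, "wz": 0.08},
    {"dx": 0.9, "dy": -0.4, "dz": 0, "wx": 0, "wy": 0, "wz": 0},
    {"dx": 0.9, "dy": 0, "dz": 0, "wx": 0, "wy": 0, "wz": 0},
    {"dx": 0.9, "dy": 0, "dz": 0, "wx": 0, "wy": 0, "wz": 0},
    {"dx": 0.9, "dy": 0, "dz": 0, "wx": 0, "wy": 0, "wz": 0},
    {"dx": 0.5, "dy": 0, "dz": 0, "wx": 0, "wy": 0, "wz": 0},
    {"dx": 0, "dy": 0, "dz": 0, "wx": 0, "wy": 0, "wz": 0}
  ]
}}

```text
time_s: 4.52
tcp_pos: [0.4887, 0.0047, 0.3089]
eef_rot: [-39.8, 89.8, 5.1]
contact_force: [0.2, -0.2, -0.2]
gripper_width: 0.0526
```

```bash
cat > look.py <<'E'
from plant import r
from h import *
import cv2,sys
from scipy.spatial.transform import Rotation as Ro
def st():
    s=r.get_state();R=Ro.from_euler('xyz',s['eef_rot'],degrees=True).as_matrix()
    print("t",s['time_s'],"tcp",s['tcp_pos'].round(4),"x",R[:,0].round(4),"yaw_y",np.degrees(np.arctan2(R[1,1],R[0,1])).round(2),"F",s['contact_force'].round(2),"M",s['moment'].round(3),"q6",s['joints'][5].round(1),"w",round(s['gripper_width'],4))
    return s,R
E
python3 - <<'E'
from look import *
s,R=st()
m=r.camera_model('wrist');p,d=r.capture('wrist');cv2.imwrite("pics/w2.png",p[...,::-1]);np.save("w2d.npy",d)
X=cloud(d,m);H=X[...,2]
k=(H>.228)&(H<.24)&(np.hypot(X[...,0]-.489,X[...,1]-.012)<.06);hd=X[k];print(len(hd),np.percentile(hd[:,2],[5,50,95]))
(c,w,a)=cv2.minAreaRect((hd[:,:2]*1000).astype(np.float32));print(c,w,a)
mu=hd[:,:2].mean(0);w,V=np.linalg.eigh(np.cov((hd[:,:2]-mu).T));print(mu,np.degrees(np.arctan2(*V[::-1,1])))
print("rel tool y,z:",(np.array([c[0]/1000,c[1]/1000,s['tcp_pos'][2]])-s['tcp_pos'])@R)
E
```

```text
t 4.5167 tcp [0.4887 0.0047 0.3089] x [ 4.e-03  4.e-04 -1.e+00] yaw_y 134.89 F [ 0.24 -0.15 -0.22] M [ 0.002  0.137 -0.026] q6 -68.9 w 0.0526
1401 [0.2322221  0.2341429  0.23539097]
(489.052490234375, 11.882761001586914) (63.31497573852539, 11.403368949890137) 44.87596130371094
[0.48774588 0.01026001] -135.20098973430325
rel tool y,z: [3.79923771e-06 4.84668162e-03 5.26808845e-03]
```

View pics/w2.png

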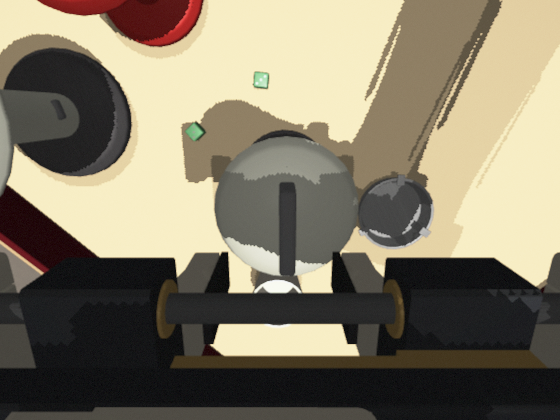

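Request:
{"name": "arm_command", "arguments": {
  "plan": [
    {"dx": 0.6, "dy": 0.26, "dz": 0.3, "wx": 0, "wy": 0.04, "wz": 0.03},
    {"dx": 0.9, "dy": 0, "dz": 0, "wx": 0, "wy": 0, "wz": 0},
    {"dx": 0.9, "dy": 0, "dz": 0, "wx": 0, "wy": 0, "wz": 0},
    {"dx": 0.6, "dy": 0, "dz": 0, "wx": 0, "wy": 0, "wz": 0},
    {"dx": 0, "dy": 0, "dz": 0, "wx": 0, "wy": 0, "wz": 0}
  ]
}}

```text
time_s: 4.98
tcp_pos: [0.4929, 0.0138, 0.2522]
eef_rot: [-31.8, 89.4, 13.0]
contact_force: [-0.7, -0.4, -0.9]
gripper_width: 0.0528
```

```bash
python3 - <<'E'
from look import *
s,R=st()
m=r.camera_model('wrist');p,d=r.capture('wrist');cv2.imwrite("pics/w3.png",p[...,::-1])
X=cloud(d,m);H=X[...,2]
k=(H>.228)&(H<.24)&(np.hypot(X[...,0]-.489,X[...,1]-.012)<.045);k[255:]=0;hd=X[k];print(len(hd),np.percentile(hd[:,2],[5,50,95]))
(c,w,a)=cv2.minAreaRect((hd[:,:2]*1000).astype(np.float32));print(c,w,a)
print("rel tool y,z:",(np.array([c[0]/1000,c[1]/1000,s['tcp_pos'][2]])-s['tcp_pos'])@R)
E
```

```text
t 4.9833 tcp [0.4929 0.0138 0.2522] x [ 0.0101  0.0023 -0.9999] yaw_y 134.81 F [-0.73 -0.36 -0.9 ] M [-0.014  0.159  0.003] q6 -69.8 w 0.0528
1286 [0.23166236 0.23412515 0.23540314]
(477.9161376953125, 0.19072341918945312) (31.24847984313965, 11.705912590026855) 45.37336730957031
rel tool y,z: [-0.0001832   0.00095513 -0.02023484]
```

View pics/w3.png

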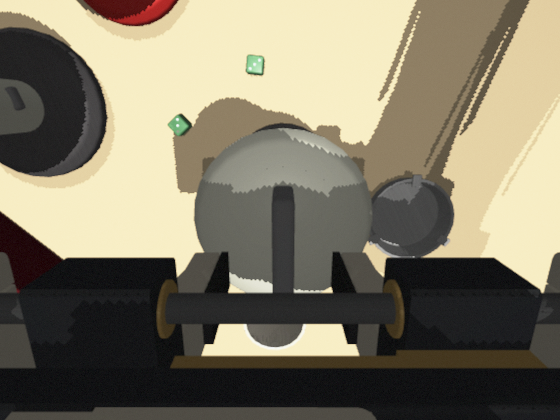

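Request:
{"name": "arm_command", "arguments": {
  "plan": [
    {"dx": 0.5, "dy": 0.05, "dz": -0.15, "wx": 0, "wy": 0.12, "wz": 0.07},
    {"dx": 0.5, "dy": 0, "dz": 0, "wx": 0, "wy": 0.03, "wz": 0.02},
    {"dx": 0.4, "dy": 0, "dz": 0, "wx": 0, "wy": 0.03, "wz": 0.02},
    {"dx": 0.15, "dy": 0, "dz": 0, "wx": 0, "wy": 0.03, "wz": 0.01},
    {"dx": 0, "dy": 0, "dz": 0, "wx": 0, "wy": 0, "wz": 0}
  ]
}}

```text
time_s: 5.45
tcp_pos: [0.4925, 0.0131, 0.2229]
eef_rot: [159.4, 89.7, -155.7]
contact_force: [0.8, 0.1, 0.2]
gripper_width: 0.0524
```

```bash
python3 - <<'E'
from look import *
st()
E
```

```text
t 5.45 tcp [0.4925 0.0131 0.2229] x [-0.0042 -0.0019 -1.    ] yaw_y 134.86 F [0.76 0.06 0.18] M [ 0.077  0.055 -0.009] q6 -69.6 w 0.0524
```

Request:
{"name": "arm_command", "arguments": {
  "plan": [
    {"dx": 0.16, "dy": 0.02, "dz": -0.12, "wx": 0, "wy": -0.05, "wz": -0.02},
    {"dx": 0, "dy": 0, "dz": 0, "wx": 0, "wy": 0, "wz": 0}
  ]
}}

```text
time_s: 5.62
tcp_pos: [0.4905, 0.0116, 0.2193]
eef_rot: [-171.7, 90.0, -126.8]
contact_force: [-0.3, 0.4, -0.2]
gripper_width: 0.0528
```

```bash
python3 - <<'E'
from look import *
st()
E
```

```text
t 5.6167 tcp [0.4905 0.0116 0.2193] x [-3.e-04 -3.e-04 -1.e+00] yaw_y 134.86 F [-0.35  0.39 -0.24] M [-0.016  0.111  0.015] q6 -69.5 w 0.0528
```

Request:
{"name": "arm_command", "arguments": {
  "plan": [
    {"dx": 0, "dy": 0, "dz": 0, "wx": 0, "wy": 0, "wz": 0},
    {"dx": 0, "dy": 0, "dz": 0, "wx": 0, "wy": 0, "wz": 0},
    {"dx": 0, "dy": 0, "dz": 0, "wx": 0, "wy": 0, "wz": 0},
    {"dx": 0, "dy": 0, "dz": 0, "wx": 0, "wy": 0, "wz": 0},
    {"dx": 0, "dy": 0, "dz": 0, "wx": 0, "wy": 0, "wz": 0},
    {"dx": 0, "dy": 0, "dz": 0, "wx": 0, "wy": 0, "wz": 0},
    {"dx": 0, "dy": 0, "dz": 0, "wx": 0, "wy": 0, "wz": 0},
    {"dx": 0, "dy": 0, "dz": 0, "wx": 0, "wy": 0, "wz": 0}
  ],
  "fingers": 1,
  "force": 8
}}

```text
time_s: 6.28
tcp_pos: [0.49, 0.0124, 0.2206]
eef_rot: [29.0, 89.9, 73.8]
contact_force: [-1.2, 0.9, 0.4]
gripper_width: 0.012
```

```bash
python3 - <<'E'
from look import *
st()
m=r.camera_model('wrist');p,d=r.capture('wrist');cv2.imwrite("pics/w4.png",p[...,::-1])
E
```

```text
t 6.2833 tcp [0.49   0.0124 0.2206] x [ 6.e-04  2.e-03 -1.e+00] yaw_y 134.86 F [-1.18  0.86  0.4 ] M [0.288 0.417 0.196] q6 -69.5 w 0.012
```

View pics/w4.png

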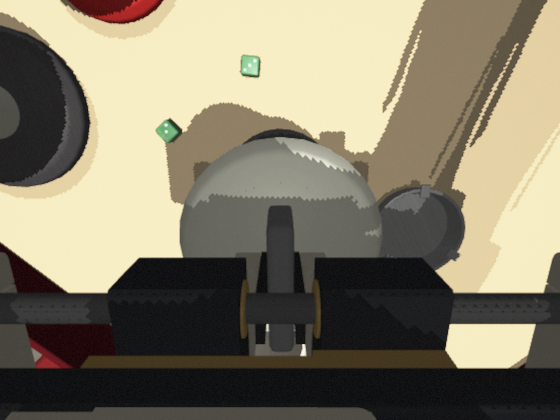

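Request:
{"name": "arm_command", "arguments": {
  "plan": [
    {"dx": 0, "dy": 0, "dz": 0, "wx": 0, "wy": 0, "wz": 0},
    {"dx": 0, "dy": 0, "dz": 0, "wx": 0, "wy": 0, "wz": 0}
  ],
  "force": 35
}}

```text
time_s: 6.5
tcp_pos: [0.4899, 0.0125, 0.2206]
eef_rot: [24.4, 89.9, 69.3]
contact_force: [-0.8, 0.9, 0.4]
gripper_width: 0.0118
```

```bash
python3 - <<'E'
from look import *
st()
E
```

```text
t 6.5 tcp [0.4899 0.0125 0.2206] x [ 7.0e-04  1.8e-03 -1.0e+00] yaw_y 134.89 F [-0.79  0.86  0.37] M [0.17  0.225 0.128] q6 -69.5 w 0.0118
```

Request:
{"name": "arm_command", "arguments": {
  "plan": [
    {"dx": 0, "dy": 0, "dz": 0, "wx": -0.2, "wy": 0, "wz": 0},
    {"dx": 0, "dy": 0, "dz": 0, "wx": -0.2, "wy": 0, "wz": 0},
    {"dx": 0, "dy": 0, "dz": 0, "wx": -0.2, "wy": 0, "wz": 0},
    {"dx": 0, "dy": 0, "dz": 0, "wx": -0.2, "wy": 0, "wz": 0}
  ]
}}

```text
time_s: 6.83
tcp_pos: [0.49, 0.0125, 0.2205]
eef_rot: [23.4, 89.9, 72.3]
contact_force: [-1.1, 1.2, 0.7]
gripper_width: 0.0116
```

```bash
python3 - <<'E'
from look import *
st()
E
```

```text
t 6.8333 tcp [0.49   0.0125 0.2205] x [ 6.0e-04  1.9e-03 -1.0e+00] yaw_y 138.86 F [-1.13  1.17  0.73] M [0.549 0.494 0.06 ] q6 -65.5 w 0.0116
```

Request:
{"name": "arm_command", "arguments": {
  "plan": [
    {"dx": 0, "dy": 0, "dz": 0, "wx": -0.3, "wy": 0, "wz": 0},
    {"dx": 0, "dy": 0, "dz": 0, "wx": -0.3, "wy": 0, "wz": 0},
    {"dx": 0, "dy": 0, "dz": 0, "wx": -0.3, "wy": 0, "wz": 0},
    {"dx": 0, "dy": 0, "dz": 0, "wx": -0.3, "wy": 0, "wz": 0},
    {"dx": 0, "dy": 0, "dz": 0, "wx": -0.3, "wy": 0, "wz": 0},
    {"dx": 0, "dy": 0, "dz": 0, "wx": -0.3, "wy": 0, "wz": 0},
    {"dx": 0, "dy": 0, "dz": 0, "wx": -0.3, "wy": 0, "wz": 0},
    {"dx": 0, "dy": 0, "dz": 0, "wx": -0.3, "wy": 0, "wz": 0}
  ]
}}

```text
time_s: 7.5
tcp_pos: [0.49, 0.0125, 0.2197]
eef_rot: [23.5, 89.9, 84.3]
contact_force: [0.7, 1.3, -1.6]
gripper_width: 0.0116
```

```bash
python3 - <<'E'
from look import *
st()
E
```

```text
t 7.5 tcp [0.49   0.0125 0.2197] x [ 2.0e-04  2.2e-03 -1.0e+00] yaw_y 150.83 F [ 0.72  1.32 -1.6 ] M [ 0.328 -0.104 -0.062] q6 -53.5 w 0.0116
```

Request:
{"name": "arm_command", "arguments": {
  "plan": [
    {"dx": 0, "dy": 0, "dz": 0, "wx": -0.3, "wy": 0, "wz": 0},
    {"dx": 0, "dy": 0, "dz": 0, "wx": -0.3, "wy": 0, "wz": 0},
    {"dx": 0, "dy": 0, "dz": 0, "wx": -0.3, "wy": 0, "wz": 0},
    {"dx": 0, "dy": 0, "dz": 0, "wx": -0.3, "wy": 0, "wz": 0},
    {"dx": 0, "dy": 0, "dz": 0, "wx": -0.3, "wy": 0, "wz": 0},
    {"dx": 0, "dy": 0, "dz": 0, "wx": -0.3, "wy": 0, "wz": 0},
    {"dx": 0, "dy": 0, "dz": 0, "wx": -0.3, "wy": 0, "wz": 0},
    {"dx": 0, "dy": 0, "dz": 0, "wx": -0.3, "wy": 0, "wz": 0},
    {"dx": 0, "dy": 0, "dz": 0, "wx": -0.3, "wy": 0, "wz": 0},
    {"dx": 0, "dy": 0, "dz": 0, "wx": -0.3, "wy": 0, "wz": 0}
  ]
}}

```text
time_s: 8.33
tcp_pos: [0.4903, 0.0124, 0.2175]
eef_rot: [43.8, 89.9, 119.7]
contact_force: [-1.1, 2.0, 0.7]
gripper_width: 0.0116
```

```bash
python3 - <<'E'
from look import *
st()
E
```

```text
t 8.3333 tcp [0.4903 0.0124 0.2175] x [-0.0012  0.0022 -1.    ] yaw_y 165.84 F [-1.12  2.    0.71] M [ 0.469  0.54  -0.009] q6 -38.4 w 0.0116
```

Request:
{"name": "arm_command", "arguments": {
  "plan": [
    {"dx": -0.015, "dy": 0, "dz": 0, "wx": -0.3, "wy": 0, "wz": 0},
    {"dx": -0.015, "dy": 0, "dz": 0, "wx": -0.3, "wy": 0, "wz": 0},
    {"dx": -0.015, "dy": 0, "dz": 0, "wx": -0.3, "wy": 0, "wz": 0},
    {"dx": -0.015, "dy": 0, "dz": 0, "wx": -0.3, "wy": 0, "wz": 0},
    {"dx": -0.015, "dy": 0, "dz": 0, "wx": -0.3, "wy": 0, "wz": 0},
    {"dx": -0.015, "dy": 0, "dz": 0, "wx": -0.2, "wy": 0, "wz": 0}
  ]
}}

```text
time_s: 8.83
tcp_pos: [0.4903, 0.0124, 0.2175]
eef_rot: [48.0, 89.8, 132.3]
contact_force: [0.1, 0.3, -2.2]
gripper_width: 0.0114
```

```bash
python3 - <<'E'
from look import *
st()
E
```

```text
t 8.8333 tcp [0.4903 0.0124 0.2175] x [-0.0022  0.0024 -1.    ] yaw_y 174.37 F [ 0.07  0.26 -2.21] M [0.347 0.001 0.034] q6 -29.9 w 0.0114
```

Request:
{"name": "arm_command", "arguments": {
  "plan": [
    {"dx": -0.015, "dy": 0, "dz": 0, "wx": -0.12, "wy": 0, "wz": 0},
    {"dx": -0.015, "dy": 0, "dz": 0, "wx": -0.12, "wy": 0, "wz": 0}
  ]
}}

```text
time_s: 9.0
tcp_pos: [0.4903, 0.0124, 0.2175]
eef_rot: [52.0, 89.8, 137.6]
contact_force: [1.7, 0.6, -3.3]
gripper_width: 0.0119
```

```bash
python3 - <<'E'
from look import *
st()
E
```

```text
t 9.0 tcp [0.4903 0.0124 0.2175] x [-0.0027  0.0025 -1.    ] yaw_y 175.6 F [ 1.73  0.61 -3.33] M [ 0.37  -0.239  0.005] q6 -28.6 w 0.0119
```

Request:
{"name": "arm_command", "arguments": {
  "plan": [
    {"dx": -0.015, "dy": 0, "dz": 0, "wx": -0.12, "wy": 0, "wz": 0},
    {"dx": -0.015, "dy": 0, "dz": 0, "wx": -0.12, "wy": 0, "wz": 0},
    {"dx": -0.015, "dy": 0, "dz": 0, "wx": -0.12, "wy": 0, "wz": 0}
  ]
}}

```text
time_s: 9.25
tcp_pos: [0.4903, 0.0124, 0.2177]
eef_rot: [55.6, 89.8, 143.0]
contact_force: [1.4, 0.7, -4.5]
gripper_width: 0.0119
```

```bash
python3 - <<'E'
from look import *
st()
E
```

```text
t 9.25 tcp [0.4903 0.0124 0.2177] x [-0.0032  0.0024 -1.    ] yaw_y 177.39 F [ 1.42  0.65 -4.48] M [ 0.309 -0.36  -0.024] q6 -26.8 w 0.0119
```

Request:
{"name": "arm_command", "arguments": {
  "plan": [
    {"dx": -0.015, "dy": 0, "dz": 0, "wx": -0.12, "wy": 0, "wz": 0},
    {"dx": -0.015, "dy": 0, "dz": 0, "wx": -0.12, "wy": 0, "wz": 0}
  ]
}}

```text
time_s: 9.42
tcp_pos: [0.4903, 0.0124, 0.2181]
eef_rot: [55.5, 89.8, 144.1]
contact_force: [2.1, 0.2, -4.1]
gripper_width: 0.0115
```

```bash
python3 - <<'E'
from look import *
st()
E
```

```text
t 9.4167 tcp [0.4903 0.0124 0.2181] x [-0.0034  0.0025 -1.    ] yaw_y 178.59 F [ 2.08  0.2  -4.09] M [ 0.173 -0.445 -0.037] q6 -25.6 w 0.0115
```

Request:
{"name": "arm_command", "arguments": {
  "plan": [
    {"dx": 0, "dy": 0, "dz": 0, "wx": -0.1, "wy": 0, "wz": 0},
    {"dx": 0, "dy": 0, "dz": 0, "wx": -0.1, "wy": 0, "wz": 0}
  ]
}}

```text
time_s: 9.58
tcp_pos: [0.4903, 0.0124, 0.2182]
eef_rot: [54.1, 89.8, 143.7]
contact_force: [0.9, 0.8, -4.3]
gripper_width: 0.0115
```

```bash
python3 - <<'E'
from look import *
st()
E
```

```text
t 9.5833 tcp [0.4903 0.0124 0.2182] x [-0.0034  0.0025 -1.    ] yaw_y 179.62 F [ 0.94  0.82 -4.29] M [ 0.256 -0.446  0.007] q6 -24.6 w 0.0115
```

Request:
{"name": "arm_command", "arguments": {
  "plan": [
    {"dx": 0, "dy": 0, "dz": 0, "wx": -0.1, "wy": 0, "wz": 0},
    {"dx": 0, "dy": 0, "dz": 0, "wx": -0.1, "wy": 0, "wz": 0}
  ]
}}

```text
time_s: 9.75
tcp_pos: [0.4903, 0.0124, 0.2182]
eef_rot: [51.8, 89.8, 142.4]
contact_force: [0.6, 0.1, -4.1]
gripper_width: 0.0117
```

```bash
python3 - <<'E'
from look import *
st()
E
```

```text
t 9.75 tcp [0.4903 0.0124 0.2182] x [-0.0033  0.0025 -1.    ] yaw_y -179.37 F [ 0.6   0.09 -4.15] M [ 0.256 -0.417 -0.151] q6 -23.6 w 0.0117
```

Request:
{"name": "arm_command", "arguments": {
  "plan": [
    {"dx": 0, "dy": 0, "dz": 0, "wx": -0.08, "wy": 0, "wz": 0}
  ]
}}

```text
time_s: 9.83
tcp_pos: [0.4903, 0.0124, 0.2182]
eef_rot: [50.5, 89.8, 141.5]
contact_force: [1.0, 0.8, -5.0]
gripper_width: 0.0117
```

```bash
python3 - <<'E'
from look import *
st()
E
```

```text
t 9.8333 tcp [0.4903 0.0124 0.2182] x [-0.0033  0.0026 -1.    ] yaw_y -178.97 F [ 1.01  0.77 -4.96] M [ 0.308 -0.446 -0.297] q6 -23.2 w 0.0117
```

Request:
{"name": "arm_command", "arguments": {
  "plan": [
    {"dx": 0, "dy": 0, "dz": 0, "wx": 0.17, "wy": 0, "wz": 0},
    {"dx": 0, "dy": 0, "dz": 0, "wx": 0.17, "wy": 0, "wz": 0},
    {"dx": 0, "dy": 0, "dz": 0, "wx": 0, "wy": 0, "wz": 0},
    {"dx": 0, "dy": 0, "dz": 0, "wx": 0, "wy": 0, "wz": 0},
    {"dx": 0, "dy": 0, "dz": 0, "wx": 0, "wy": 0, "wz": 0}
  ]
}}

```text
time_s: 10.25
tcp_pos: [0.4903, 0.0124, 0.2182]
eef_rot: [52.4, 89.8, 141.7]
contact_force: [1.6, 0.5, -4.4]
gripper_width: 0.0117
```

```bash
python3 - <<'E'
from look import *
s,R=st()
m=r.camera_model('scene');p,d=r.capture('scene');cv2.imwrite("pics/s2.png",p[...,::-1])
m=r.camera_model('top');p,d=r.capture('top')
X=cloud(d,m);H=X[...,2]
for n in('scene','top'):
    print(n,[x for x in r.spot_point(n,'grip')])
E
```

```text
t 10.25 tcp [0.4903 0.0124 0.2182] x [-0.0032  0.0026 -1.    ] yaw_y 179.32 F [ 1.58  0.54 -4.35] M [ 0.233 -0.411  0.005] q6 -24.9 w 0.0117
scene [{'centre': [88.9, 245.8], 'score': 0.88}, {'centre': [118.3, 158.1], 'score': 0.59}]
top [{'centre': [420.8, 149.6], 'score': 0.81}, {'centre': [422.4, 255.6], 'score': 0.77}, {'centre': [229.1, 184.0], 'score': 0.71}]
```

View pics/s2.png

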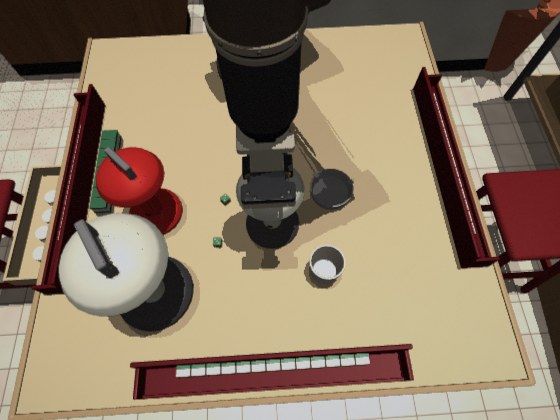

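```bash
cat >> look.py <<'E'
def bar():
    s,R=st();m=r.camera_model('wrist');p,d=r.capture('wrist')
    X=cloud(d,m);L=(X-s['tcp_pos'])@R
    k=np.zeros(d.shape,bool);k[120:252]=1
    k&=(abs(L[...,1])<.005)&(L[...,0]<.0)&(L[...,0]>-.025)&(L[...,2]<-.012)&(L[...,2]>-.033)
    h=X[k];q=L[k];print(k.sum(),"bar top z pct",np.percentile(h[:,2],[10,50,90]).round(4),"rel x",np.median(q[:,0]).round(4))
    k=(abs(L[...,1])<.04)&(L[...,2]<-.02)&(L[...,2]>-.07)&(L[...,0]>.003)&(L[...,0]<.06);k[255:]=0
    S=X[k]
    # shade sphere-like: fit height at radius 40-50mm from axis
    rr=np.hypot(S[:,0]-.490,S[:,1]-.0125)
    for a in(.035,.04,.045,.05,.055):
        z=S[abs(rr-a)<.0015][:,2];print(a,len(z),np.median(z).round(4) if len(z) else None)
    return p,d
E
python3 - <<'E'
from look import *
p,d=bar();cv2.imwrite("pics/w5.png",p[...,::-1])
m=None
# initial profile from static cams
for n in("top","scene"):
    X=cloud(np.load(n+"_d.npy"),r.camera_model(n)).reshape(-1,3);rr=np.hypot(X[:,0]-.490,X[:,1]-.0128)
    print(n,[np.round(np.median(X[(abs(rr-a)<.0015)&(X[:,2]>.1),2]),4) for a in(.035,.04,.045,.05,.055)])
E
```

```text
t 10.45 tcp [0.4903 0.0124 0.2182] x [-0.0032  0.0026 -1.    ] yaw_y 179.33 F [ 1.33  0.79 -3.95] M [ 0.317 -0.437 -0.004] q6 -24.9 w 0.0115
812 bar top z pct [0.2234 0.2314 0.2325] rel x -0.0133
0.035 743 0.1959
0.04 922 0.1946
0.045 1096 0.1916
0.05 1023 0.1875
0.055 969 0.1835
top [np.float64(0.1979), np.float64(0.1966), np.float64(0.1934), np.float64(0.1892), np.float64(0.1851)]
scene [np.float64(0.1982), np.float64(0.1968), np.float64(0.1939), np.float64(0.19), np.float64(0.1858)]
```

View pics/w5.png

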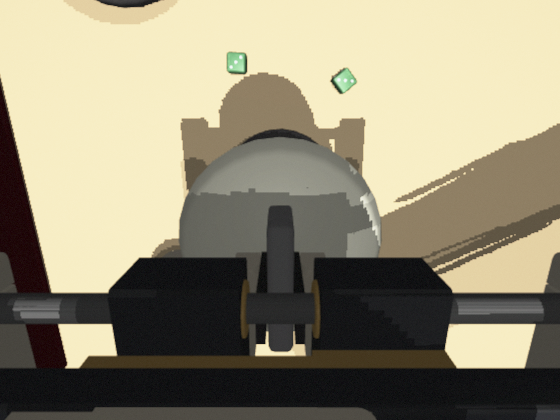

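Request:
{"name": "arm_command", "arguments": {
  "plan": [
    {"dx": -0.12, "dy": 0, "dz": 0, "wx": 0, "wy": 0.03, "wz": -0.04},
    {"dx": -0.12, "dy": 0, "dz": 0, "wx": 0, "wy": 0, "wz": 0},
    {"dx": -0.12, "dy": 0, "dz": 0, "wx": 0, "wy": 0, "wz": 0},
    {"dx": -0.12, "dy": 0, "dz": 0, "wx": 0, "wy": 0, "wz": 0},
    {"dx": -0.12, "dy": 0, "dz": 0, "wx": 0, "wy": 0, "wz": 0},
    {"dx": -0.12, "dy": 0, "dz": 0, "wx": 0, "wy": 0, "wz": 0}
  ]
}}

```text
time_s: 11.0
tcp_pos: [0.4902, 0.0125, 0.2338]
eef_rot: [171.6, 90.0, -99.0]
contact_force: [0.4, 0.7, -5.5]
gripper_width: 0.0116
```

```bash
python3 - <<'E'
from look import *
st()
E
```

```text
t 11.0 tcp [0.4902 0.0125 0.2338] x [-0.e+00 -2.e-04 -1.e+00] yaw_y 179.33 F [ 0.45  0.73 -5.47] M [ 0.279 -0.419  0.008] q6 -25.2 w 0.0116
```

Request:
{"name": "arm_command", "arguments": {
  "plan": [
    {"dx": -0.12, "dy": 0, "dz": 0, "wx": 0, "wy": 0, "wz": 0},
    {"dx": -0.12, "dy": 0, "dz": 0, "wx": 0, "wy": 0, "wz": 0},
    {"dx": -0.12, "dy": 0, "dz": 0, "wx": 0, "wy": 0, "wz": 0},
    {"dx": -0.12, "dy": 0, "dz": 0, "wx": 0, "wy": 0, "wz": 0},
    {"dx": -0.12, "dy": 0, "dz": 0, "wx": 0, "wy": 0, "wz": 0},
    {"dx": -0.12, "dy": 0, "dz": 0, "wx": 0, "wy": 0, "wz": 0},
    {"dx": -0.12, "dy": 0, "dz": 0, "wx": 0, "wy": 0, "wz": 0},
    {"dx": -0.12, "dy": 0, "dz": 0, "wx": 0, "wy": 0, "wz": 0},
    {"dx": -0.12, "dy": 0, "dz": 0, "wx": 0, "wy": 0, "wz": 0},
    {"dx": -0.12, "dy": 0, "dz": 0, "wx": 0, "wy": 0, "wz": 0},
    {"dx": -0.12, "dy": 0, "dz": 0, "wx": 0, "wy": 0, "wz": 0},
    {"dx": -0.12, "dy": 0, "dz": 0, "wx": 0, "wy": 0, "wz": 0}
  ]
}}

```text
time_s: 12.0
tcp_pos: [0.4902, 0.0124, 0.2659]
eef_rot: [-61.6, 90.0, 27.7]
contact_force: [1.3, 0.7, -5.3]
gripper_width: 0.0119
```

```bash
python3 - <<'E'
from look import *
bar()
E
```

```text
t 12.0 tcp [0.4902 0.0124 0.2659] x [ 2.e-04  1.e-04 -1.e+00] yaw_y 179.33 F [ 1.27  0.67 -5.26] M [ 0.366 -0.53  -0.003] q6 -25.2 w 0.0119
815 bar top z pct [0.2713 0.279  0.2801] rel x -0.0132
0.035 736 0.2437
0.04 920 0.2423
0.045 1103 0.2393
0.05 1037 0.2352
0.055 974 0.2312
```

Request:
{"name": "arm_command", "arguments": {
  "plan": [
    {"dx": -0.12, "dy": 0, "dz": 0, "wx": 0, "wy": 0, "wz": 0},
    {"dx": -0.12, "dy": 0, "dz": 0, "wx": 0, "wy": 0, "wz": 0},
    {"dx": -0.12, "dy": 0, "dz": 0, "wx": 0, "wy": 0, "wz": 0},
    {"dx": -0.11, "dy": 0, "dz": 0, "wx": 0, "wy": 0, "wz": 0},
    {"dx": -0.07, "dy": 0, "dz": 0, "wx": 0, "wy": 0, "wz": 0},
    {"dx": -0.01, "dy": 0, "dz": 0, "wx": 0, "wy": 0, "wz": 0},
    {"dx": 0, "dy": 0, "dz": 0, "wx": 0, "wy": 0, "wz": 0},
    {"dx": 0, "dy": 0, "dz": 0, "wx": 0, "wy": 0, "wz": 0}
  ]
}}

```text
time_s: 12.72
tcp_pos: [0.4902, 0.0124, 0.2787]
eef_rot: [-68.7, 90.0, 20.7]
contact_force: [2.2, 0.8, -4.4]
gripper_width: 0.0113
```

```bash
python3 - <<'E'
from look import *
bar()
p,d=r.capture('scene');cv2.imwrite("pics/s3.png",cv2.resize(p[130:290,180:380,::-1],(800,600)))
for q in('ring','mouth'):print(r.spot_point('scene',q))
print(proj(np.array([.49,.0125,.146]),r.camera_model('scene')))
E
```

```text
t 12.7167 tcp [0.4902 0.0124 0.2787] x [ 7.e-04  3.e-04 -1.e+00] yaw_y 179.33 F [ 2.21  0.82 -4.41] M [ 0.318 -0.406 -0.017] q6 -25.2 w 0.0113
805 bar top z pct [0.2845 0.2919 0.293 ] rel x -0.0132
0.035 749 0.2565
0.04 914 0.2551
0.045 1106 0.2522
0.05 1031 0.2481
0.055 972 0.244
[]
[{'centre': [269.0, 194.7], 'score': 0.88}]
[269.84905649 193.78955834]
```

View pics/s3.png

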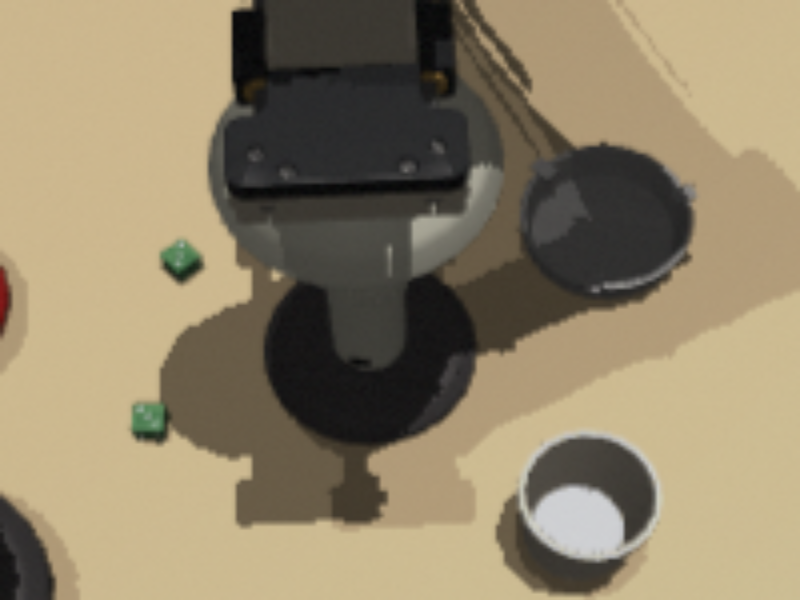

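Request:
{"name": "arm_command", "arguments": {
  "plan": [
    {"dx": 0.01, "dy": 0, "dz": 0, "wx": 0.3, "wy": 0, "wz": 0},
    {"dx": 0, "dy": 0, "dz": 0, "wx": 0.3, "wy": 0, "wz": 0},
    {"dx": 0, "dy": 0, "dz": 0, "wx": 0.3, "wy": 0, "wz": 0},
    {"dx": 0, "dy": 0, "dz": 0, "wx": 0.3, "wy": 0, "wz": 0}
  ]
}}

```text
time_s: 13.25
tcp_pos: [0.4902, 0.0124, 0.2785]
eef_rot: [-71.8, 90.0, 11.5]
contact_force: [0.7, 0.3, -2.7]
gripper_width: 0.0119
```

```bash
python3 - <<'E'
from look import *
st()
E
```

```text
t 13.25 tcp [0.4902 0.0124 0.2785] x [ 5.e-04  1.e-04 -1.e+00] yaw_y 173.36 F [ 0.68  0.33 -2.71] M [ 0.438 -0.264 -0.   ] q6 -31.1 w 0.0119
```

Request:
{"name": "arm_command", "arguments": {
  "plan": [
    {"dx": 0, "dy": 0, "dz": 0, "wx": 0.3, "wy": 0, "wz": 0},
    {"dx": 0, "dy": 0, "dz": 0, "wx": 0.3, "wy": 0, "wz": 0},
    {"dx": 0, "dy": 0, "dz": 0, "wx": 0.3, "wy": 0, "wz": 0},
    {"dx": 0, "dy": 0, "dz": 0, "wx": 0.3, "wy": 0, "wz": 0}
  ]
}}

```text
time_s: 13.58
tcp_pos: [0.4901, 0.0125, 0.2786]
eef_rot: [-62.8, 90.0, 14.4]
contact_force: [1.5, 0.7, -3.5]
gripper_width: 0.0116
```

```bash
python3 - <<'E'
from look import *
st()
E
```

```text
t 13.5833 tcp [0.4901 0.0125 0.2786] x [ 6.e-04  1.e-04 -1.e+00] yaw_y 167.19 F [ 1.5   0.74 -3.48] M [ 0.333 -0.306  0.01 ] q6 -37.3 w 0.0116
```

Request:
{"name": "arm_command", "arguments": {
  "plan": [
    {"dx": 0, "dy": 0, "dz": 0, "wx": 0.3, "wy": 0, "wz": 0},
    {"dx": 0, "dy": 0, "dz": 0, "wx": 0.3, "wy": 0, "wz": 0},
    {"dx": 0, "dy": 0, "dz": 0, "wx": 0.3, "wy": 0, "wz": 0},
    {"dx": 0, "dy": 0, "dz": 0, "wx": 0.3, "wy": 0, "wz": 0}
  ]
}}

```text
time_s: 13.92
tcp_pos: [0.4901, 0.0125, 0.2786]
eef_rot: [-62.4, 90.0, 8.7]
contact_force: [0.6, 1.0, -3.6]
gripper_width: 0.0118
```

```bash
python3 - <<'E'
from look import *
st()
E
```

```text
t 13.9167 tcp [0.4901 0.0125 0.2786] x [ 4.e-04  1.e-04 -1.e+00] yaw_y 161.02 F [ 0.59  1.   -3.64] M [ 0.365 -0.275  0.039] q6 -43.5 w 0.0118
```

Request:
{"name": "arm_command", "arguments": {
  "plan": [
    {"dx": 0, "dy": 0, "dz": 0, "wx": 0.3, "wy": 0, "wz": 0},
    {"dx": 0, "dy": 0, "dz": 0, "wx": 0.3, "wy": 0, "wz": 0},
    {"dx": 0, "dy": 0, "dz": 0, "wx": 0.3, "wy": 0, "wz": 0}
  ]
}}

```text
time_s: 14.17
tcp_pos: [0.49, 0.0125, 0.2785]
eef_rot: [-62.9, 90.0, 3.5]
contact_force: [1.4, 1.2, -3.2]
gripper_width: 0.0118
```

```bash
python3 - <<'E'
from look import *
st()
E
```

```text
t 14.1667 tcp [0.49   0.0125 0.2785] x [ 3.e-04  0.e+00 -1.e+00] yaw_y 156.4 F [ 1.43  1.17 -3.16] M [ 0.369 -0.276  0.038] q6 -48.1 w 0.0118
```

Request:
{"name": "arm_command", "arguments": {
  "plan": [
    {"dx": 0, "dy": 0, "dz": 0, "wx": 0.3, "wy": 0, "wz": 0},
    {"dx": 0, "dy": 0, "dz": 0, "wx": 0.3, "wy": 0, "wz": 0},
    {"dx": 0, "dy": 0, "dz": 0, "wx": 0.3, "wy": 0, "wz": 0}
  ]
}}

```text
time_s: 14.42
tcp_pos: [0.49, 0.0125, 0.2785]
eef_rot: [-63.5, 90.0, -1.7]
contact_force: [0.8, 1.4, -2.5]
gripper_width: 0.0118
```

```bash
python3 - <<'E'
from look import *
st()
E
```

```text
t 14.4167 tcp [0.49   0.0125 0.2785] x [ 2.e-04 -0.e+00 -1.e+00] yaw_y 151.78 F [ 0.83  1.42 -2.47] M [ 0.326 -0.315  0.044] q6 -52.7 w 0.0118
```

Request:
{"name": "arm_command", "arguments": {
  "plan": [
    {"dx": 0, "dy": 0, "dz": 0, "wx": 0.3, "wy": 0, "wz": 0},
    {"dx": 0, "dy": 0, "dz": 0, "wx": 0.3, "wy": 0, "wz": 0}
  ]
}}

```text
time_s: 14.58
tcp_pos: [0.49, 0.0125, 0.2785]
eef_rot: [-72.2, 90.0, -13.5]
contact_force: [0.9, 1.1, -3.0]
gripper_width: 0.0118
```

```bash
python3 - <<'E'
from look import *
st()
E
```

```text
t 14.5833 tcp [0.49   0.0125 0.2785] x [ 2.e-04 -0.e+00 -1.e+00] yaw_y 148.7 F [ 0.92  1.13 -2.95] M [ 0.409 -0.355  0.121] q6 -55.8 w 0.0118
```

Request:
{"name": "arm_command", "arguments": {
  "plan": [
    {"dx": 0, "dy": 0, "dz": 0, "wx": 0, "wy": 0, "wz": 0}
  ]
}}

```text
time_s: 14.67
tcp_pos: [0.49, 0.0125, 0.2786]
eef_rot: [-68.7, 90.0, -10.1]
contact_force: [0.5, -0.1, -2.7]
gripper_width: 0.0119
```

```bash
python3 - <<'E'
from look import *
for i in range(5):
    r.capture('wrist');st()
E
```

```text
t 14.7167 tcp [0.49   0.0125 0.2785] x [ 2.e-04 -1.e-04 -1.e+00] yaw_y 148.65 F [ 0.08  0.74 -2.89] M [ 0.33  -0.359 -0.013] q6 -55.9 w 0.0117
t 14.7667 tcp [0.49   0.0125 0.2785] x [ 3.e-04 -1.e-04 -1.e+00] yaw_y 148.7 F [ 1.86  0.53 -3.29] M [ 0.38  -0.267  0.045] q6 -55.8 w 0.0117
t 14.8167 tcp [0.49   0.0125 0.2785] x [ 2.e-04 -0.e+00 -1.e+00] yaw_y 148.72 F [ 1.39  0.88 -2.97] M [ 0.306 -0.285  0.063] q6 -55.8 w 0.0119
t 14.8667 tcp [0.49   0.0125 0.2786] x [ 3.e-04 -0.e+00 -1.e+00] yaw_y 148.72 F [ 1.2   1.05 -3.47] M [ 0.384 -0.326  0.104] q6 -55.8 w 0.0117
t 14.9167 tcp [0.4899 0.0125 0.2785] x [ 1.e-04 -1.e-04 -1.e+00] yaw_y 148.72 F [ 1.46  1.52 -3.32] M [ 0.363 -0.373  0.054] q6 -55.8 w 0.0114
```

```bash
cat >> look.py <<'E'
def avg(n=8):
    M=[];F=[];T=[]
    for i in range(n):
        r.capture('top');s=r.get_state();M.append(s['moment'][2]);F.append(s['contact_force']);T.append(s['joint_torque'][5])
    s,R=st();print("Mz",np.mean(M).round(3),"+-",(np.std(M)/n**.5).round(3),"Fz",np.mean(F,0).round(2),"T6",np.mean(T).round(4))
E
```

Request:
{"name": "arm_command", "arguments": {
  "plan": [
    {"dx": 0, "dy": 0, "dz": 0, "wx": 0.3, "wy": 0, "wz": 0},
    {"dx": 0, "dy": 0, "dz": 0, "wx": 0.3, "wy": 0, "wz": 0},
    {"dx": 0, "dy": 0, "dz": 0, "wx": 0, "wy": 0, "wz": 0}
  ]
}}

```text
time_s: 15.17
tcp_pos: [0.4899, 0.0125, 0.2785]
eef_rot: [-70.6, 90.0, -14.9]
contact_force: [0.2, 0.6, -3.3]
gripper_width: 0.0118
```

```bash
python3 -c "
from look import *
avg()"
```

```text
t 15.5667 tcp [0.4899 0.0125 0.2785] x [ 2.e-04 -0.e+00 -1.e+00] yaw_y 145.84 F [-0.21  0.07 -3.44] M [ 0.429 -0.293  0.081] q6 -58.7 w 0.0117
Mz 0.099 +- 0.008 Fz [ 0.74  1.03 -3.71] T6 -0.1505
```

Request:
{"name": "arm_command", "arguments": {
  "plan": [
    {"dx": 0, "dy": 0, "dz": 0, "wx": 0.3, "wy": 0, "wz": 0},
    {"dx": 0, "dy": 0, "dz": 0, "wx": 0.3, "wy": 0, "wz": 0},
    {"dx": 0, "dy": 0, "dz": 0, "wx": 0, "wy": 0, "wz": 0}
  ]
}}

```text
time_s: 15.82
tcp_pos: [0.4899, 0.0126, 0.2785]
eef_rot: [-86.0, 90.0, -33.2]
contact_force: [1.7, 1.0, -3.1]
gripper_width: 0.0118
```

```bash
python3 -c "
from look import *
avg()"
```

```text
t 16.2167 tcp [0.4899 0.0126 0.2785] x [ 1.e-04 -0.e+00 -1.e+00] yaw_y 142.96 F [ 1.29  0.95 -2.98] M [ 0.539 -0.27   0.141] q6 -61.6 w 0.0113
Mz 0.147 +- 0.01 Fz [ 0.86  1.31 -3.26] T6 -0.2072
```

Request:
{"name": "arm_command", "arguments": {
  "plan": [
    {"dx": 0, "dy": 0, "dz": 0, "wx": 0.3, "wy": 0, "wz": 0},
    {"dx": 0, "dy": 0, "dz": 0, "wx": 0.3, "wy": 0, "wz": 0},
    {"dx": 0, "dy": 0, "dz": 0, "wx": 0, "wy": 0, "wz": 0}
  ]
}}

```text
time_s: 16.47
tcp_pos: [0.4899, 0.0126, 0.2785]
eef_rot: [-122.6, 90.0, -72.6]
contact_force: [0.8, 1.1, -3.7]
gripper_width: 0.0119
```

```bash
python3 -c "
from look import *
avg(12)"
```

```text
t 17.0667 tcp [0.4899 0.0125 0.2785] x [ 0.e+00 -1.e-04 -1.e+00] yaw_y 140.07 F [ 1.14  1.87 -2.77] M [ 0.622 -0.324  0.205] q6 -64.4 w 0.0115
Mz 0.199 +- 0.011 Fz [ 0.76  1.47 -3.2 ] T6 -0.2251
```

Request:
{"name": "arm_command", "arguments": {
  "plan": [
    {"dx": 0, "dy": 0, "dz": 0, "wx": 0.2, "wy": 0, "wz": 0},
    {"dx": 0, "dy": 0, "dz": 0, "wx": 0, "wy": 0, "wz": 0}
  ]
}}

```text
time_s: 17.23
tcp_pos: [0.4899, 0.0126, 0.2785]
eef_rot: [-140.7, 90.0, -91.7]
contact_force: [1.1, 1.8, -4.0]
gripper_width: 0.0117
```

```bash
python3 -c "
from look import *
avg(10)
bar()"
```

```text
t 17.7333 tcp [0.4899 0.0125 0.2785] x [ 0.e+00 -2.e-04 -1.e+00] yaw_y 139.15 F [ 1.51  2.25 -2.56] M [ 0.664 -0.307  0.171] q6 -65.4 w 0.0116
Mz 0.178 +- 0.01 Fz [ 0.81  2.01 -3.96] T6 -0.1993
t 17.7333 tcp [0.4899 0.0125 0.2785] x [ 0.e+00 -2.e-04 -1.e+00] yaw_y 139.15 F [ 1.51  2.25 -2.56] M [ 0.664 -0.307  0.171] q6 -65.4 w 0.0116
794 bar top z pct [0.2839 0.2917 0.2928] rel x -0.0132
0.035 738 0.2563
0.04 907 0.255
0.045 1091 0.2521
0.05 1037 0.248
0.055 973 0.2441
```

```bash
cat >> look.py <<'E'
def byaw():
    s,R=st();m=r.camera_model('wrist');p,d=r.capture('wrist')
    L=(cloud(d,m)-s['tcp_pos'])@R
    k=(abs(L[...,1])<.009)&(L[...,0]<-.011)&(L[...,0]>-.018)&(L[...,2]<-.010)&(L[...,2]>-.034);k[255:]=0
    q=L[k];c=np.polyfit(q[:,2],q[:,1],1);print(k.sum(),"bar angle in tool deg",np.degrees(np.arctan(c[0])).round(2),"off",(c[1]*1000).round(2))
E
python3 -c "
from look import *
byaw();byaw();avg(10)"
```

```text
t 17.7833 tcp [0.4899 0.0126 0.2785] x [ 1.e-04 -1.e-04 -1.e+00] yaw_y 139.15 F [ 1.57  1.37 -3.27] M [ 0.716 -0.369  0.203] q6 -65.4 w 0.0115
776 bar angle in tool deg -0.61 off -0.62
t 17.8333 tcp [0.4899 0.0125 0.2785] x [ 1.e-04 -1.e-04 -1.e+00] yaw_y 139.15 F [ 1.07  1.49 -3.51] M [ 0.721 -0.319  0.244] q6 -65.4 w 0.0114
774 bar angle in tool deg 0.52 off -0.04
t 18.3833 tcp [0.4899 0.0125 0.2785] x [ 0.e+00 -1.e-04 -1.e+00] yaw_y 139.15 F [ 0.51  2.75 -3.45] M [ 0.756 -0.366  0.115] q6 -65.4 w 0.0117
Mz 0.158 +- 0.009 Fz [ 0.56  2.05 -3.6 ] T6 -0.1761
```

Request:
{"name": "arm_command", "arguments": {
  "plan": [
    {"dx": 0, "dy": 0, "dz": 0, "wx": 0.25, "wy": 0, "wz": 0}
  ]
}}

```text
time_s: 18.47
tcp_pos: [0.4899, 0.0125, 0.2785]
eef_rot: [-162.9, 90.0, -114.9]
contact_force: [0.8, 2.0, -4.2]
gripper_width: 0.0114
```

```bash
python3 -c "
from look import *
avg(4);avg(4);avg(4)"
```

```text
t 18.6667 tcp [0.4899 0.0125 0.2785] x [-0.e+00 -2.e-04 -1.e+00] yaw_y 138.0 F [ 0.55  0.35 -3.28] M [ 0.588 -0.35   0.191] q6 -66.5 w 0.0115
Mz 0.236 +- 0.018 Fz [ 0.35  1.34 -3.68] T6 -0.239
t 18.8667 tcp [0.4899 0.0125 0.2785] x [ 0.e+00 -1.e-04 -1.e+00] yaw_y 138.01 F [ 0.9   1.04 -3.23] M [ 0.602 -0.31   0.208] q6 -66.5 w 0.0118
Mz 0.21 +- 0.011 Fz [ 1.06  1.14 -3.65] T6 -0.2433
t 19.0667 tcp [0.4899 0.0125 0.2785] x [-0.e+00 -1.e-04 -1.e+00] yaw_y 138.0 F [ 1.08  0.61 -4.09] M [ 0.534 -0.308  0.215] q6 -66.5 w 0.0116
Mz 0.238 +- 0.017 Fz [ 0.85  1.11 -3.77] T6 -0.2374
```

Request:
{"name": "arm_command", "arguments": {
  "plan": [
    {"dx": 0, "dy": 0, "dz": 0, "wx": 0, "wy": 0, "wz": 0},
    {"dx": 0, "dy": 0, "dz": 0, "wx": 0, "wy": 0, "wz": 0},
    {"dx": 0, "dy": 0, "dz": 0, "wx": 0, "wy": 0, "wz": 0},
    {"dx": 0, "dy": 0, "dz": 0, "wx": 0, "wy": 0, "wz": 0},
    {"dx": 0, "dy": 0, "dz": 0, "wx": 0, "wy": 0, "wz": 0},
    {"dx": 0, "dy": 0, "dz": 0, "wx": 0, "wy": 0, "wz": 0}
  ],
  "fingers": 0
}}

```text
time_s: 19.57
tcp_pos: [0.4904, 0.0113, 0.2805]
eef_rot: [-91.1, 89.8, -43.1]
contact_force: [0.5, 0.7, 0.1]
gripper_width: 0.0425
```

```bash
python3 -c "
from look import *
avg(2);byaw();p,d=bar();cv2.imwrite('pics/w6.png',p[...,::-1])"
```

```text
t 19.6667 tcp [0.4903 0.0113 0.2804] x [ 0.0019 -0.0019 -1.    ] yaw_y 137.95 F [-0.27  0.65 -0.23] M [-0.018  0.015  0.033] q6 -66.6 w 0.0434
Mz 0.009 +- 0.017 Fz [-0.54  0.46 -0.18] T6 -0.0013
t 19.6667 tcp [0.4903 0.0113 0.2804] x [ 0.0019 -0.0019 -1.    ] yaw_y 137.95 F [-0.27  0.65 -0.23] M [-0.018  0.015  0.033] q6 -66.6 w 0.0434
529 bar angle in tool deg 0.79 off 0.41
t 19.7167 tcp [0.4903 0.0113 0.2803] x [ 0.0019 -0.0019 -1.    ] yaw_y 137.95 F [ 0.22 -0.54 -1.61] M [-0.018  0.052 -0.071] q6 -66.6 w 0.0437
759 bar top z pct [0.2856 0.2918 0.2929] rel x -0.0115
0.035 709 0.2563
0.04 872 0.2549
0.045 1071 0.252
0.05 1014 0.248
0.055 957 0.244
```

View pics/w6.png

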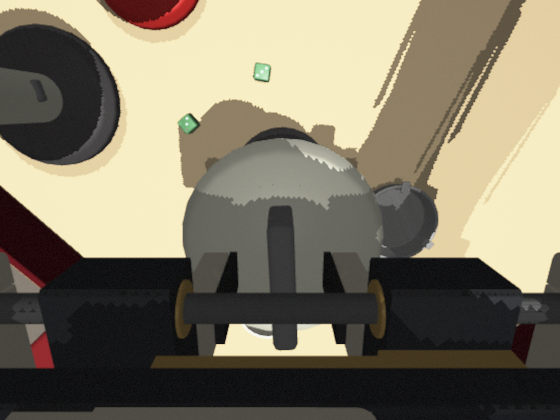

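Request:
{"name": "arm_command", "arguments": {
  "plan": [
    {"dx": -0.3, "dy": 0, "dz": 0, "wx": 0, "wy": 0, "wz": 0},
    {"dx": -0.6, "dy": 0, "dz": 0, "wx": 0, "wy": 0, "wz": 0},
    {"dx": -0.9, "dy": 0, "dz": 0, "wx": 0, "wy": 0, "wz": 0},
    {"dx": -0.9, "dy": 0, "dz": 0, "wx": 0, "wy": 0, "wz": 0},
    {"dx": -0.9, "dy": 0, "dz": 0, "wx": 0, "wy": 0, "wz": 0},
    {"dx": -0.9, "dy": 0, "dz": 0, "wx": 0, "wy": 0, "wz": 0},
    {"dx": -0.3, "dy": 0, "dz": 0, "wx": 0, "wy": 0, "wz": 0},
    {"dx": 0, "dy": 0, "dz": 0, "wx": 0, "wy": 0, "wz": 0}
  ]
}}

```text
time_s: 20.43
tcp_pos: [0.4894, 0.0111, 0.3822]
eef_rot: [-139.1, 89.8, -91.1]
contact_force: [0.1, -0.3, -0.6]
gripper_width: 0.0436
```

```bash
cat > fin.py <<'E'
from look import *
s,R=st();m=r.camera_model('wrist');p,d=r.capture('wrist')
cv2.imwrite('pics/w7.png',p[...,::-1])
X=cloud(d,m);H=X[...,2]
k=(H>.28)&(H<.30)&(np.hypot(X[...,0]-.49,X[...,1]-.0125)<.045);k[255:]=0;h=X[k]
print(k.sum(),"bar top",np.percentile(h[:,2],[10,50,90]).round(4))
(c,w,a)=cv2.minAreaRect((h[:,:2]*1000).astype(np.float32));print(c,w,a)
p,d=r.capture('scene');cv2.imwrite('pics/s4.png',p[...,::-1])
X=cloud(d,r.camera_model('scene')).reshape(-1,3);rr=np.hypot(X[:,0]-.490,X[:,1]-.0128)
print([np.round(np.median(X[(abs(rr-a)<.0015)&(X[:,2]>.1)&(X[:,2]<.3),2]),4) for a in(.035,.04,.045,.05,.055)])
E
python3 fin.py
```

```text
t 20.4333 tcp [0.4894 0.0111 0.3822] x [-1.0e-04 -3.1e-03 -1.0e+00] yaw_y 137.95 F [ 0.15 -0.35 -0.61] M [ 0.03  -0.008 -0.022] q6 -66.6 w 0.0436
1220 bar top [0.2902 0.2919 0.2929]
(487.6226501464844, 9.558395385742188) (58.070098876953125, 11.995843887329102) 50.34518051147461
[np.float64(0.256), np.float64(0.2549), np.float64(0.2518), np.float64(0.2476), np.float64(0.2436)]
```

View pics/s4.png

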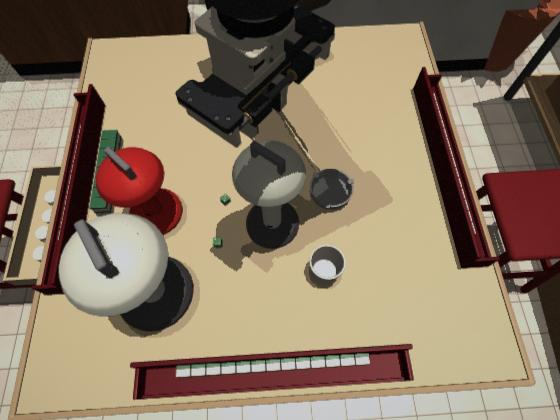

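View pics/w7.png

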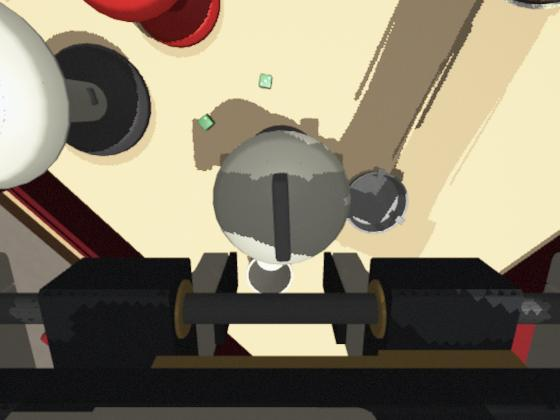

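```bash
cat > ang.py <<'E'
from look import *
def ang(d,m,lo,hi):
    X=cloud(d,m);H=X[...,2]
    k=(H>lo)&(H<hi)&(np.hypot(X[...,0]-.489,X[...,1]-.012)<.045);k[255:]=0;h=X[k][:,:2]
    mu=h.mean(0);w,V=np.linalg.eigh(np.cov((h-mu).T));q=(h-mu)@V
    # edge midline
    b=np.linspace(q[:,1].min()+.006,q[:,1].max()-.006,16);mid=[];c=[]
    for i in range(15):
        z=q[(q[:,1]>=b[i])&(q[:,1]<b[i+1]),0]
        if len(z)>4: mid.append((z.min()+z.max())/2);c.append((b[i]+b[i+1])/2)
    sl=np.polyfit(c,mid,1)[0];a=V[:,1]+sl*V[:,0];return np.degrees(np.arctan2(a[1],a[0]))%180, len(h)
E
python3 - <<'E'
from ang import *
s,R=st()
for i in range(6):
    m=r.camera_model('wrist');p,d=r.capture('wrist');print(ang(d,m,.288,.297))
for n in('scene',):
    d=np.load(n+'_d.npy');print(n,'start',ang(d,r.camera_model(n),.2305,.24)); p,d=r.capture(n);print(ang(d,r.camera_model(n),.288,.297))
E
```

```text
t 20.5333 tcp [0.4889 0.011  0.3805] x [-0.002  -0.0035 -1.    ] yaw_y 137.94 F [ 0.11 -1.33 -1.7 ] M [0.031 0.016 0.021] q6 -66.6 w 0.044
(np.float64(50.21714768944549), 1184)
(np.float64(50.284706556417625), 1166)
(np.float64(50.5089279931363), 1172)
(np.float64(50.48068449894468), 1165)
(np.float64(50.19207270527157), 1169)
(np.float64(50.2177181521994), 1167)
scene start (np.float64(45.354490170675994), 233)
(np.float64(50.22366890331768), 280)
```

Request:
{"name": "arm_command", "arguments": {
  "plan": [
    {"dx": 0.7, "dy": 0, "dz": 0.1, "wx": -0.51, "wy": -0.05, "wz": 0.01},
    {"dx": 0.9, "dy": 0, "dz": 0, "wx": 0, "wy": 0, "wz": 0},
    {"dx": 0.9, "dy": 0, "dz": 0, "wx": 0, "wy": 0, "wz": 0},
    {"dx": 0.9, "dy": 0, "dz": 0, "wx": 0, "wy": 0, "wz": 0},
    {"dx": 0.3, "dy": 0, "dz": 0, "wx": 0, "wy": 0, "wz": 0},
    {"dx": 0, "dy": 0, "dz": 0, "wx": 0, "wy": 0, "wz": 0}
  ]
}}

```text
time_s: 21.38
tcp_pos: [0.4903, 0.0121, 0.303]
eef_rot: [-171.0, 89.9, -120.6]
contact_force: [-0.7, 0.3, -0.1]
gripper_width: 0.0436
```

```bash
python3 -c "
from look import *
st()"
```

```text
t 21.3833 tcp [0.4903 0.0121 0.303 ] x [-4.e-04 -8.e-04 -1.e+00] yaw_y 140.4 F [-0.7   0.28 -0.06] M [0.033 0.062 0.012] q6 -64.1 w 0.0436
```

Request:
{"name": "arm_command", "arguments": {
  "plan": [
    {"dx": 0.5, "dy": 0, "dz": 0, "wx": 0, "wy": 0, "wz": 0},
    {"dx": 0.4, "dy": 0, "dz": 0, "wx": 0, "wy": 0, "wz": 0},
    {"dx": 0.25, "dy": 0, "dz": 0, "wx": 0, "wy": 0, "wz": 0},
    {"dx": 0, "dy": 0, "dz": 0, "wx": 0, "wy": 0, "wz": 0}
  ]
}}

```text
time_s: 21.72
tcp_pos: [0.4913, 0.0123, 0.2798]
eef_rot: [-70.4, 89.9, -20.0]
contact_force: [0.0, -1.1, -0.4]
gripper_width: 0.0438
```

```bash
python3 -c "
from look import *
st()"
```

```text
t 21.7167 tcp [0.4913 0.0123 0.2798] x [ 1.6e-03 -6.0e-04 -1.0e+00] yaw_y 140.41 F [ 0.03 -1.12 -0.43] M [-0.004  0.07   0.037] q6 -64.1 w 0.0438
```

Request:
{"name": "arm_command", "arguments": {
  "plan": [
    {"dx": 0.03, "dy": 0.055, "dz": -0.04, "wx": 0, "wy": 0, "wz": 0},
    {"dx": 0, "dy": 0, "dz": 0, "wx": 0, "wy": 0, "wz": 0},
    {"dx": 0, "dy": 0, "dz": 0, "wx": 0, "wy": 0, "wz": 0},
    {"dx": 0, "dy": 0, "dz": 0, "wx": 0, "wy": 0, "wz": 0},
    {"dx": 0, "dy": 0, "dz": 0, "wx": 0, "wy": 0, "wz": 0},
    {"dx": 0, "dy": 0, "dz": 0, "wx": 0, "wy": 0, "wz": 0},
    {"dx": 0, "dy": 0, "dz": 0, "wx": 0, "wy": 0, "wz": 0},
    {"dx": 0, "dy": 0, "dz": 0, "wx": 0, "wy": 0, "wz": 0}
  ],
  "fingers": 1,
  "force": 10
}}

```text
time_s: 22.38
tcp_pos: [0.4902, 0.0128, 0.2808]
eef_rot: [-41.9, 89.8, 8.6]
contact_force: [-0.3, 0.1, -0.8]
gripper_width: 0.0119
```

Request:
{"name": "arm_command", "arguments": {
  "plan": [
    {"dx": 0, "dy": 0, "dz": 0, "wx": 0, "wy": 0, "wz": 0},
    {"dx": 0, "dy": 0, "dz": 0, "wx": 0, "wy": 0, "wz": 0}
  ],
  "force": 45
}}

```text
time_s: 22.55
tcp_pos: [0.4902, 0.0128, 0.2808]
eef_rot: [-42.3, 89.8, 8.1]
contact_force: [-0.1, -0.0, -0.3]
gripper_width: 0.0116
```

```bash
python3 -c "
from look import *
avg(8)"
```

```text
t 22.95 tcp [0.4902 0.0128 0.2808] x [ 3.5e-03  5.0e-04 -1.0e+00] yaw_y 140.43 F [-0.53  0.34 -0.1 ] M [0.199 0.201 0.067] q6 -64.2 w 0.0114
Mz 0.079 +- 0.008 Fz [-0.3   0.15 -0.14] T6 -0.0843
```

Request:
{"name": "arm_command", "arguments": {
  "plan": [
    {"dx": 0, "dy": 0, "dz": 0, "wx": 0.2, "wy": 0, "wz": 0},
    {"dx": 0, "dy": 0, "dz": 0, "wx": 0, "wy": 0, "wz": 0}
  ]
}}

```text
time_s: 23.12
tcp_pos: [0.4902, 0.0128, 0.2808]
eef_rot: [-42.1, 89.8, 7.3]
contact_force: [0.0, 0.5, -0.1]
gripper_width: 0.0115
```

```bash
python3 -c "
from look import *
avg(6)"
```

```text
t 23.4167 tcp [0.4902 0.0128 0.2808] x [ 3.6e-03  5.0e-04 -1.0e+00] yaw_y 139.52 F [-0.2   0.1  -0.29] M [0.119 0.209 0.165] q6 -65.1 w 0.0116
Mz 0.168 +- 0.015 Fz [-0.51  0.29 -0.35] T6 -0.2174
```

Request:
{"name": "arm_command", "arguments": {
  "plan": [
    {"dx": 0, "dy": 0, "dz": 0, "wx": 0.15, "wy": 0, "wz": 0},
    {"dx": 0, "dy": 0, "dz": 0, "wx": 0, "wy": 0, "wz": 0}
  ]
}}

```text
time_s: 23.58
tcp_pos: [0.4902, 0.0128, 0.2808]
eef_rot: [-40.8, 89.8, 8.0]
contact_force: [-0.2, 0.1, -0.1]
gripper_width: 0.0114
```

```bash
python3 -c "
from look import *
avg(6)"
```

```text
t 23.8833 tcp [0.4902 0.0128 0.2808] x [ 3.6e-03  5.0e-04 -1.0e+00] yaw_y 138.83 F [-0.8   0.22 -0.31] M [0.215 0.232 0.254] q6 -65.8 w 0.0117
Mz 0.209 +- 0.011 Fz [-0.41  0.6  -0.47] T6 -0.2463
```

Request:
{"name": "arm_command", "arguments": {
  "plan": [
    {"dx": 0, "dy": 0, "dz": 0, "wx": 0.15, "wy": 0, "wz": 0},
    {"dx": 0, "dy": 0, "dz": 0, "wx": 0, "wy": 0, "wz": 0}
  ]
}}

```text
time_s: 24.05
tcp_pos: [0.4902, 0.0129, 0.2808]
eef_rot: [-38.5, 89.8, 9.6]
contact_force: [0.3, 0.6, -1.2]
gripper_width: 0.0118
```

```bash
python3 -c "
from look import *
avg(6)"
```

```text
t 24.35 tcp [0.4902 0.0129 0.2808] x [ 3.6e-03  6.0e-04 -1.0e+00] yaw_y 138.14 F [-2.04  1.   -0.49] M [0.284 0.303 0.241] q6 -66.4 w 0.0122
Mz 0.226 +- 0.014 Fz [-0.82  0.81 -0.38] T6 -0.2663
```

Breakaway is confirmed at about 0.2 N m, so the lock is finger-tight. Releasing and retreating.

Request:
{"name": "arm_command", "arguments": {
  "plan": [
    {"dx": 0, "dy": 0, "dz": 0, "wx": 0, "wy": 0, "wz": 0},
    {"dx": 0, "dy": 0, "dz": 0, "wx": 0, "wy": 0, "wz": 0},
    {"dx": 0, "dy": 0, "dz": 0, "wx": 0, "wy": 0, "wz": 0},
    {"dx": 0, "dy": 0, "dz": 0, "wx": 0, "wy": 0, "wz": 0},
    {"dx": 0, "dy": 0, "dz": 0, "wx": 0, "wy": 0, "wz": 0},
    {"dx": 0, "dy": 0, "dz": 0, "wx": 0, "wy": 0, "wz": 0},
    {"dx": -0.3, "dy": 0, "dz": 0, "wx": 0, "wy": 0, "wz": 0},
    {"dx": -0.6, "dy": 0, "dz": 0, "wx": 0, "wy": 0, "wz": 0},
    {"dx": -0.9, "dy": 0, "dz": 0, "wx": 0, "wy": 0, "wz": 0},
    {"dx": -0.9, "dy": 0, "dz": 0, "wx": 0, "wy": 0, "wz": 0},
    {"dx": -0.9, "dy": 0, "dz": 0, "wx": 0, "wy": 0, "wz": 0},
    {"dx": -0.9, "dy": 0, "dz": 0, "wx": 0, "wy": 0, "wz": 0},
    {"dx": -0.3, "dy": 0, "dz": 0, "wx": 0, "wy": 0, "wz": 0},
    {"dx": 0, "dy": 0, "dz": 0, "wx": 0, "wy": 0, "wz": 0}
  ],
  "fingers": 0
}}

```text
time_s: 25.52
tcp_pos: [0.4897, 0.0119, 0.3834]
eef_rot: [-58.6, 89.8, -10.6]
contact_force: [0.6, -0.1, -0.4]
gripper_width: 0.0435
```

```bash
python3 fin.py; python3 - <<'E'
from ang import *
m=r.camera_model('wrist');p,d=r.capture('wrist');print(ang(d,m,.288,.297))
p,d=r.capture('top');X=cloud(d,r.camera_model("top"))
for n,b in dict(ash=(188,245,236,292),cup=(205,160,245,200),d1=(322,210,336,222),d2=(315,256,329,268)).items():
    Y=X[b[1]:b[3],b[0]:b[2]].reshape(-1,3);Z=Y[Y[:,2]>.012];print(n,np.median(Z,0).round(3),Z.min(0).round(3),Z.max(0).round(3))
st()
E
```

```text
t 25.5167 tcp [0.4897 0.0119 0.3834] x [ 3.9e-03 -7.0e-04 -1.0e+00] yaw_y 138.05 F [ 0.62 -0.11 -0.41] M [ 0.066 -0.026 -0.021] q6 -66.5 w 0.0435
1249 bar top [0.2902 0.2918 0.2928]
(488.2682189941406, 10.314617156982422) (59.96259689331055, 12.006758689880371) 50.68621063232422
[np.float64(0.2562), np.float64(0.2547), np.float64(0.2515), np.float64(0.2475), np.float64(0.2435)]
(np.float64(50.580979689530686), 1202)
ash [0.457 0.054 0.794] [0.44  0.036 0.78 ] [0.473 0.071 0.814]
cup [0.514 0.041 0.81 ] [0.502 0.03  0.038] [0.641 0.152 0.815]
d1 [ 0.491 -0.025  0.811] [ 0.487 -0.03   0.807] [ 0.494 -0.021  0.813]
d2 [ 0.461 -0.02   0.809] [ 0.457 -0.024  0.807] [ 0.464 -0.015  0.812]
t 25.7167 tcp [0.4888 0.0117 0.3807] x [-1.0e-04 -1.8e-03 -1.0e+00] yaw_y 138.04 F [ 0.19  0.65 -0.62] M [-0.001  0.043  0.003] q6 -66.5 w 0.0437
```

View pics/s4.png

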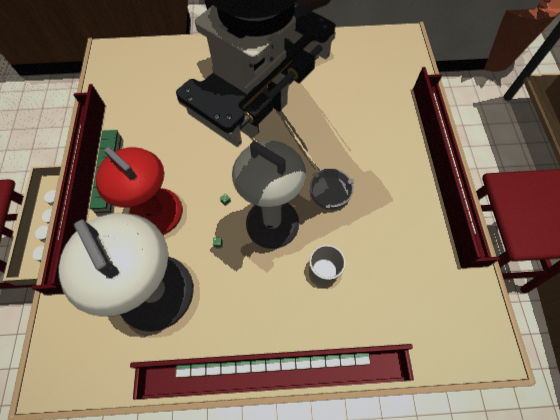

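The scene view matches the start for the loose things: ashtray (331,188), cup (326,263), dice (225,199) and (217,242). The lamp is raised and free of the gripper, so I'm handing in.

```bash
python3 -c "
from plant import r
print(r.close_job())"
```

```text
the job is handed in; nothing more can be done
None
```

The lamp is raised, locked again and let go, and the job is handed in at about 26 s; no verdict is reported.

**What I did**
- I gripped the handle of the smaller white lamp and turned it anticlockwise about 46° until it met the end stop, which pushed back with about 0.3 N m. I then backed off about 1.5° until the moment was near zero.
- I lifted it straight up about 60 mm; the lift took 4 to 5.5 N.
- I twisted it clockwise. It bit after about 28°, and I tightened to about 0.22 N m measured, roughly 0.2 N m after taking off the light turning friction.
- After letting go, I gripped it again as a check. The lock held up to about 0.22 N m without the handle turning measurably. I released it again and moved the arm about 100 mm up.

**Last checks**
- **Height:** the ring should be about 4.5 to 5 mm above the lip. This is worked out from the bar and shade heights in the wrist and scene cameras; the ring itself could not be seen. The height did not change after release.
- **Loose things:** the ashtray, cup and dice look unmoved in the scene picture. My numerical check with the top camera failed because the arm blocked its view.

**What disagreed**
- The handle ended about 2° behind the tool's twist angle, so the bar shifted slightly in the pads or sprang back on release.
- Going by angle, it is only about 10° past the bite instead of about 15°, which would mean roughly 7 to 8 N on the cam. The measured moment points to about 11 N. Both are within the 6 to 20 N allowed.

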